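# Zero the drag pointer of the bench thickness gauge and take the check-blade reading

### The job

Prove the bench thickness gauge with its check blade: with nothing in the throat, turn the knob in the middle of the sloping dial back, anticlockwise as you face the dial, until the drag pointer is at its zero stop. Then slide the steel check blade flat, wedge nose first, between the guide cheeks and under the foot until its nose meets the back stop, and let go of it, so that it stays there and the drag pointer is left where the reading pointer has carried it. Leave the other things on the bench where they are.

Things in the scene. Friction and masses are not known exactly. Their poses are not given: they have to be found in the camera images.
- thickness_gauge: grey C-frame thickness gauge, fixed, 180 deep (x) x 130 wide (y) x 157 mm high. Origin: centre of its underside; x from its open front to its back, z up. Base plate 18 mm high, x -90 to 90 mm. The housing overhangs the throat: underside z 66, front face x -60, 124 mm wide; from its front top edge (z 88) the dial face slopes up and back at 35 deg to z 157 at x 38
- knob_grip (a point): grip point of the drag pointer's knob, on its axis, 24 mm above the dial face. z: the knob's axis, out of the dial (35 deg from vertical, leaning to the gauge's front); x: along the knob's wing, to the tip of the long thin drag pointer. Wing: black upright bar 52 mm long (x), 14 mm thick (y), from 15 mm below this point to 11 mm above. Dial 110 mm across, bezel 8 mm high
- drag_pointer (a joint): angle of the knob and the long thin drag (maximum) pointer, rad: 0 = at the zero stop (75 deg left of straight up the dial slope), growing clockwise seen facing the dial, to 2.62 = full scale (20 mm). Friction (0.02 N m) holds it where it is left, but the rising reading pointer pushes it ahead
- reading_pointer (a joint): angle of the short broad reading pointer below the drag pointer, rad: 0 = foot on the anvil, 0.131 rad for each mm that the foot is lifted, same sense as the drag pointer. It is driven by the foot only
- check_blade: check blade: flat steel bar 190 long (x) x 26 wide (y) x 8 mm thick, about 0.2 kg, lying flat; on its rear 80 mm (x -95 to -15) a dark wooden grip, there 22 mm high in all. Underside flat. Its front 25 mm tapers from the top to a wedge nose 2 mm thick, narrowed to 18 mm at the tip. Origin: centre of its underside; x points to the nose, z up
- blade_grip (a point): point in the wooden grip of the check blade, at its x -45 mm, 15 mm above its underside; same axes as the blade. Grip across the 26 mm width (y)
- blade_nose (a point): middle of the lower edge of the blade's nose (its x 95 mm, z 0); same axes as the blade
- throat_mouth (a point): middle of the steel anvil's front edge, at the height of its top (gauge x -80, z 34 mm); axes of the gauge. A short ramp leads up to it (8 mm long, 5 mm high). On the anvil two guide cheeks, 8 mm high, leave a channel 29.5 mm wide (middle y 0) that begins 25 mm behind this point and ends at the back stop, 105 mm behind it; from 1 to 25 mm the cheeks flare, 45 mm apart in front
- foot_tip (a point): lowest point of the gauge's steel foot, which rests on the anvil in the middle of the channel 60 mm behind the throat's mouth (gauge x -20, y 0). Foot 26 mm across, underside a ball of radius 20 mm. A spring presses it down (3 to 7 N); the blade's wedge nose lifts it when pushed under it along x
- back_stop (a point): point on the front face of the back stop, at the height of the anvil's top, in the middle of the channel (gauge x 25 mm, z 34 mm); axes of the gauge. The blade is home when its nose is here
- sample_board: flat wooden sample board with rows of white domes, 78x118x14 mm (bystander); origin: centre of its underside
- tweezers: steel tweezers, 126 mm, lying flat (bystander); origin: centre of its underside
- pencil: pencil, 145 mm (bystander); origin: centre of its underside
- file: flat hand file with a handle, 188x16x16 mm (bystander, not the check blade); origin: centre of its underside
- wax_jar: open glass jar of wax, 44 mm across, 60 mm high (bystander); origin: centre of its underside
- green_bottle: bottle, 45 mm across, 89 mm high (bystander); origin: centre of its underside
- kiln_tile: flat kiln tile, 65x90x12 mm (bystander); origin: centre of its underside
There are look-alikes about, which are no part of the job. Several things have the shape of the check_blade; the one meant has the colours described above.

How it is judged:
By the outcome, as a careful person would: the job done as asked, in the order asked, and still so for the second after the job is handed in, with the robot touching nothing.
It also fails if it takes over 72 s, if anything falls off the work surface, if the arm or the gripper's body presses on something with over 40 N, if the wrist force passes 120 N, or if a joint passes its speed limit or range.

### The arm

A 6-joint arm with a two-finger parallel gripper is mounted at the origin on a cart in front of the work surface, level with it; the furniture and walls round the work are solid. World frame = base frame: x ahead of the robot, y to its left, z up, the work surface at z = 0. Lengths are in m, angles in rad, forces in N, time in s.
With the tool pointing down it reaches from about 0.25 to 0.775 m from the base axis. Payload 4 kg.
Tool frame: the origin (TCP) lies at the very end of the fingers, on their centre line; the grasp point (between the pads) lies 19 mm behind it (r.hold_point_z is the distance from the TCP to the grasp point, in m); z points along the fingers, y is the line along which they close (so a half turn about z gives the same grasp; the last joint's range is limited). The gripper opens to 94 mm and grips with 3 to 60 N. Pads are 16 mm wide; open, the fingers measure 119 mm over their backs; the gripper's body (75 mm by 177 mm) begins 78 mm behind the grasp point.
Start: joints at [-1.234, 0.087, 1.371, -0, 1.684, -0.103], TCP at [0.234, -0.498, 0.174] pointing down, gripper open.
Joint ranges: [-3.1, 3.1], [-0.76, 2.03], [0.27, 2.55], [-1.08, 4.22], [0.17, 2.65], [-2.57, 2.57]. Speed limits (rad/s): [2.79, 2.79, 3.14, 3.14, 3.14, 3.14].

### API

Orientations are given as [roll, pitch, yaw] about the fixed x, y, z axes, in that order (R = Rz(yaw) Ry(pitch) Rx(roll)).
In Python, from plant import get_state, capture, finish_job, r gives the robot as it stands.
- The arm moves only by the tool arm_command, never from a script. Its argument "steps" is one flat list of numbers, 7 for each row, row after row: the shift along the tool's x, y, z each as a share of 0.05 m, from -1 to 1, then the turn, a rotation vector about the tool's x, y, z each as a share of 180 degrees, from -1 to 1, then the opening, from 0 (shut) to 1 (fully open). A call has 1 to 8 rows; each row shifts and turns the commanded pose from where the row before left it, along the tool's axes as they then stand; what a row does not reach is not made up. A row lasts 1/10 s, in which the tool goes at most 50 mm and 8.59 degrees, less where a joint would pass 70% of its speed; a pose out of reach is approached as far as the arm can. A call with a number of a shift or a turn outside -1 to 1 is refused whole. A call with a gripper value outside its range is refused whole. The fingers move at their own pace and stop on an object; "force" is the grip in N (left out, the last holds). Time passes only in rows, so rows that do not move let the fingers close. It gives the time, the measured TCP pose, the force, the opening and the grip force at its end, in the units of the state.
- get_state(): the state, without advancing time (a new reading comes with each control period).
- capture(name): name is "scene" or "top" or "wrist"; returns a dict with "image" (480x640x3 uint8, blue, green, red), "K" (3x3 intrinsics, pixels), "rvec" (rotation vector, rad) and "tvec" (3), from world to camera coordinates, as OpenCV has them. Camera axes: x right, y down, z forward; pixel columns grow to the right and rows downward; lengths in m; the calibration is good to about 2 mm. A picture is of the moment at which its call begins. There is no depth.
- finish_job(): hands the job in; it is judged then, once.
The state is a dict: "clock": time; "joint_pos": joint angles; "qvel": joint speeds; "joint_efforts": joint torques, N m; "tcp_pos": TCP position; "tool_rot": TCP orientation; "ft_force": force on the tool from outside, world axes, zero at the start; "moment": the same for the moment, N m; "finger_gap": finger opening in m; "grasp_force": force on a finger pad.
Only numpy, scipy, OpenCV 4.12 (cv2) and the standard library are available. Lean on these libraries where they do the work, as an engineer would, in place of code of your own. Each camera call takes 0.05 s, during which the arm holds its last target. There are 200 camera calls.

## Working session

There is one attempt and no reset: what is moved stays moved. The work goes in short steps, Python scripts to look and compute and a tool call to move; the robot and the scene stay as the last step left them, time stands still between calls to the robot, and variables do not carry over. Pictures are saved under pics/ and viewed, at most 10 in all, crops included, and the job is handed in when it is done.

Besides the shell and the picture viewer there is one more tool, called after "Request:" by a JSON object that holds its "op" and its "data", one argument or row to a line. arm_command: Moves the arm, as the interface text tells. Shift numbers are shares of 0.05 m and turn numbers shares of 180 degrees, none past 1 either way. Its arguments: {"type":"object","properties":{"steps":{"type":"array"},"force":{"type":"number"}},"required":["steps"]}

```bash
ls; mkdir -p pics
python3 - <<'E'
from plant import *
import cv2,pickle
d={}
for n in("scene","top"):
    c=capture(n);d[n]=c;cv2.imwrite(f"pics/{n}0.png",c["image"]);print(n,c["K"].tolist(),c["rvec"],c["tvec"])
pickle.dump(d,open("c0.pkl","wb"))
print(get_state(),r.hold_point_z)
E
```

```text
pics
scene [[438.40974867706484, 0.0, 315.9837020325667], [0.0, 438.40974867706484, 241.71170087141718], [0.0, 0.0, 1.0]] [ 0.81207854 -2.39986994  1.28348705] [0.54655955 0.23152304 1.28918319]
top [[562.4520811354681, 0.0, 314.5706256383507], [0.0, 562.4520811354681, 243.7795825358283], [0.0, 0.0, 1.0]] [ 2.23272067 -1.380038    0.40100227] [-0.12771799  0.55601238  1.75535739]
{'clock': 0.1, 'joint_pos': array([-1.23407750e+00,  8.79003883e-02,  1.37208767e+00,  1.92499026e-06,
        1.68360602e+00, -1.03099185e-01]), 'qvel': array([ 0.00105368, -0.00436067, -0.00451957, -0.00130927, -0.00030932,
       -0.00057578]), 'joint_efforts': array([ 2.28903489e-03, -3.41253376e+01, -3.03301013e+01,  7.20295636e-02,
        3.04547965e-02, -9.79218157e-05]), 'tcp_pos': array([ 0.23398878, -0.49713115,  0.17301859]), 'tool_rot': array([-3.13960206e+00, -2.07881925e-04,  4.39818021e-01]), 'ft_force': array([-0.45899815,  0.04483669,  0.17055609]), 'moment': array([-0.0134314 ,  0.00689259, -0.00767886]), 'grasp_force': 0.0, 'finger_gap': 0.09427076659396612} 0.0188
```

View pics/scene0.png

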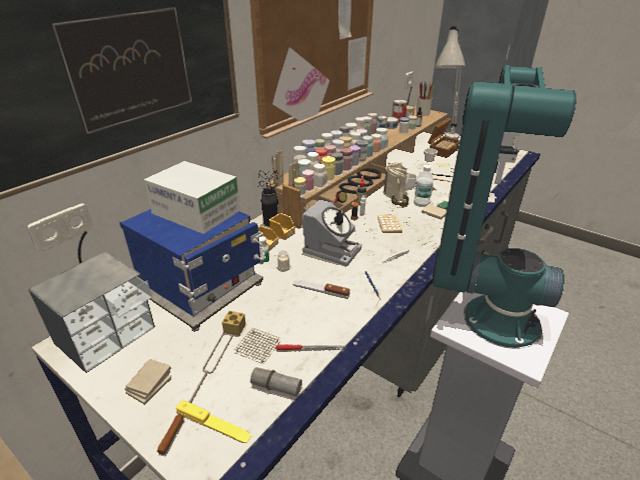

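View pics/top0.png

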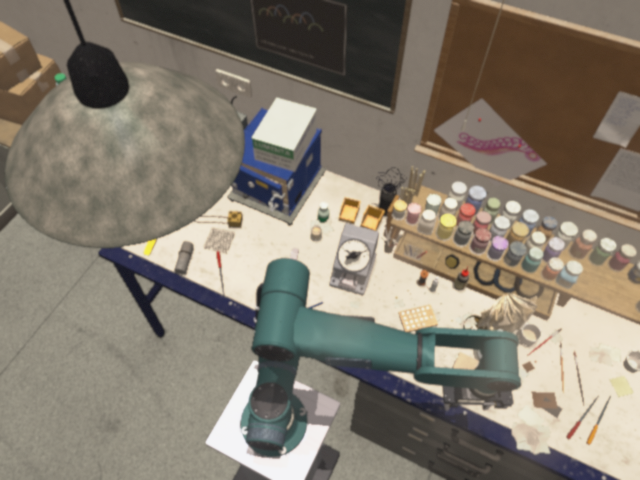

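The scene view shows the gauge at about (333,232), and a steel bar with a brown wooden grip at (322,288), which is the blade candidate. In the top view the gauge is at (354,257) and the arm hides the blade. I'll crop the scene view and work out rough positions.

```bash
cat > h.py <<'E'
import numpy as np,cv2,pickle
from scipy.spatial.transform import Rotation as Ro
def ray(c,u,v):
    R=cv2.Rodrigues(np.array(c["rvec"],float))[0];t=np.array(c["tvec"],float).ravel()
    d=R.T@np.linalg.solve(c["K"],[u,v,1.]);return -R.T@t,d/np.linalg.norm(d)
def onz(c,u,v,z):
    o,d=ray(c,u,v);return o+d*(z-o[2])/d[2]
def proj(c,P):
    return cv2.projectPoints(np.array(P,float).reshape(-1,3),np.array(c["rvec"],float),np.array(c["tvec"],float),c["K"],None)[0].reshape(-1,2)
def tri(cs,uvs):
    A=np.zeros((3,3));b=np.zeros(3)
    for c,(u,v) in zip(cs,uvs):
        o,d=ray(c,u,v);M=np.eye(3)-np.outer(d,d);A+=M;b+=M@o
    return np.linalg.solve(A,b)
E
python3 - <<'E'
from h import *
d=pickle.load(open("c0.pkl","rb"));s=d["scene"];t=d["top"]
for n,u,v,z in[("bladenose",293,286,0),("bladeend",348,292,0.015),("gauge base",333,257,0),("baseL",302,252,0),("baseR",346,262,0),("baseRR",362,246,0)]:print(n,onz(s,u,v,z).round(3))
print(onz(t,354,257,.13).round(3))
im=s["image"][190:310,250:410];cv2.imwrite("pics/c1.png",cv2.resize(im,(800,600),interpolation=cv2.INTER_CUBIC))
E
```

```text
bladenose [0.589 0.252 0.   ]
bladeend [0.422 0.183 0.015]
gauge base [0.579 0.042 0.   ]
baseL [ 0.686  0.085 -0.   ]
baseR [0.526 0.039 0.   ]
baseRR [ 0.535 -0.079 -0.   ]
[ 0.586 -0.001  0.13 ]
```

View pics/c1.png

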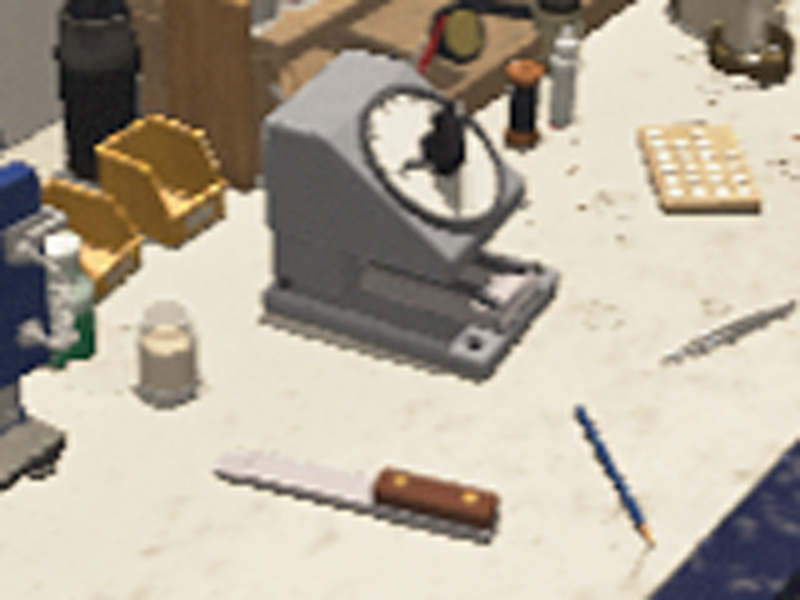

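The crop shows the blade with its nose at left (crop 220,465) and brown grip at right (crop 437,500). The gauge's open front faces right and down, towards the robot. Next I'll bring the wrist camera over the gauge.

```bash
cat > plan.py <<'E'
import sys,numpy as np
from h import *
from plant import get_state
def rows(P0,R0,P1,R1,n,nd=3):
    """tool-frame row shares (after rounding, tracked) from pose0 to pose1"""
    rv=(R0.inv()*R1).as_rotvec();P=np.array(P0,float);R=R0;out=[]
    for i in range(n):
        Pt=P0+(np.array(P1)-P0)*(i+1)/n;Rt=R0*Ro.from_rotvec(rv*(i+1)/n)
        s=np.round(R.inv().apply(Pt-P)/.05,nd);w=np.round((R.inv()*Rt).as_rotvec()/np.pi,4)
        out.append(np.r_[s,w]);P=P+R.apply(s*.05);R=R*Ro.from_rotvec(w*np.pi)
    return out
def now():
    s=get_state();return s["tcp_pos"],Ro.from_euler("xyz",s["tool_rot"])
def show(rs):
    for x in rs:print(", ".join("%g"%v for v in x))
E
python3 - <<'E'
from plan import *
P,R=now()
show(rows(P,R,[.45,.08,.36],Ro.from_euler("xyz",[np.pi,0,0]),16,2))
E
```

```text
0.55, -0.54, -0.23, -0, 0, 0.0087
0.54, -0.55, -0.24, -0.0001, 0, 0.0088
0.52, -0.57, -0.23, -0, 0, 0.0087
0.5, -0.58, -0.23, -0.0001, 0, 0.0088
0.49, -0.6, -0.23, 0, 0, 0.0087
0.48, -0.6, -0.24, -0, 0, 0.0088
0.45, -0.63, -0.23, -0.0001, 0, 0.0087
0.44, -0.63, -0.23, -0, 0, 0.0088
0.42, -0.65, -0.24, -0.0001, 0, 0.0087
0.4, -0.65, -0.23, 0, 0, 0.0088
0.39, -0.67, -0.23, -0, 0.0001, 0.0087
0.37, -0.68, -0.24, -0.0001, -0, 0.0088
0.34, -0.68, -0.23, -0, -0, 0.0087
0.33, -0.7, -0.23, -0.0001, -0, 0.0088
0.31, -0.71, -0.24, 0, -0, 0.0087
0.29, -0.71, -0.23, -0, -0, 0.0088
```

Request:
{"op": "arm_command", "data": {
  "steps": [0.55,-0.54,-0.23,0,0,0.0088,1,0.54,-0.55,-0.24,0,0,0.0088,1,0.52,-0.57,-0.23,0,0,0.0088,1,0.5,-0.58,-0.23,0,0,0.0088,1,0.49,-0.6,-0.23,0,0,0.0088,1,0.48,-0.6,-0.24,0,0,0.0088,1,0.45,-0.63,-0.23,0,0,0.0088,1,0.44,-0.63,-0.23,0,0,0.0088,1]
}}

```text
clock: 0.9
tcp_pos: [0.3423, -0.2074, 0.2672]
tool_rot: [-3.141, 0.0, 0.217]
ft_force: [0.3, 0.1, 0.2]
finger_gap: 0.094
grasp_force: 0.0
```

Request:
{"op": "arm_command", "data": {
  "steps": [0.42,-0.65,-0.24,0,0,0.0088,1,0.4,-0.65,-0.23,0,0,0.0088,1,0.39,-0.67,-0.23,0,0,0.0088,1,0.37,-0.68,-0.24,0,0,0.0088,1,0.34,-0.68,-0.23,0,0,0.0088,1,0.33,-0.7,-0.23,0,0,0.0088,1,0.31,-0.71,-0.24,0,0,0.0088,1,0.29,-0.71,-0.23,0,0,0.0088,1]
}}

```text
clock: 1.7
tcp_pos: [0.4509, 0.081, 0.3606]
tool_rot: [3.141, 0.001, -0.003]
ft_force: [1.0, -0.8, -0.2]
finger_gap: 0.094
grasp_force: 0.0
```

Run:
```python
from plan import *
from plant import *
c=capture("wrist");pickle.dump(c,open("w1.pkl","wb"));cv2.imwrite("pics/w1.png",c["image"])
s=get_state();print(s["tcp_pos"],s["tool_rot"],s["clock"]);o,d=ray(c,320,240);print(o,d,c["K"][0,0])
c=capture("top");pickle.dump(c,open("t1.pkl","wb"))
c=capture("scene");pickle.dump(c,open("s1.pkl","wb"))
```

```text
[0.45265981 0.08562394 0.36139217] [-3.13753828e+00 -1.96321682e-03  2.33571974e-03] 1.75
[0.519091   0.08073486 0.57045619] [-0.25652418 -0.02144755 -0.96629982] 399.5674787791762
```

View pics/w1.png

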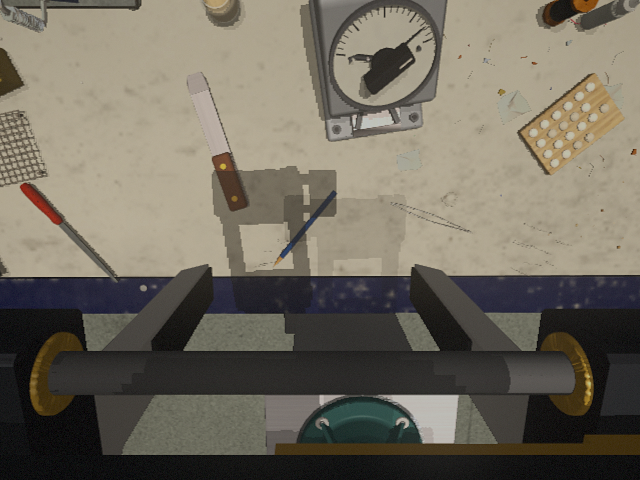

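The wrist view, with image up along +x and left along +y, shows the blade nose at about (195,75) and its grip at (230,180). The gauge dial is centred near (385,55), with the drag pointer to the upper right. I'll move forward 0.12 m to get the whole gauge in view.

Request:
{"op": "arm_command", "data": {
  "steps": [0.6,0,0,0,0,0,1,0.6,0,0,0,0,0,1,0.6,0,0,0,0,0,1,0.6,0,0,0,0,0,1,0,0,0,0,0,0,1,0,0,0,0,0,0,1,0,0,0,0,0,0,1]
}}

```text
clock: 2.55
tcp_pos: [0.5698, 0.0783, 0.3611]
tool_rot: [3.141, -0.0, -0.003]
ft_force: [0.2, -0.1, -0.9]
finger_gap: 0.0938
grasp_force: 0.0
```

Run:
```python
from plan import *
from plant import *
c=capture("wrist");pickle.dump(c,open("w2.pkl","wb"));cv2.imwrite("pics/w2.png",cv2.resize(c["image"][0:330,130:570],(800,600)))
s=get_state();print(s["tcp_pos"],s["tool_rot"],s["clock"])
im=c["image"].astype(int);h=cv2.cvtColor(c["image"],cv2.COLOR_BGR2HSV)
# blade grip: brown
m=((h[...,0]<14)&(h[...,1]>120)&(h[...,2]>40)&(h[...,2]<150)).astype(np.uint8)
n,l,st,ce=cv2.connectedComponentsWithStats(m)
for i in range(1,n):
    if st[i,4]>150:
        print(st[i],ce[i]); 
        q=np.argwhere(l==i)[:,::-1].astype(np.float32);print(cv2.minAreaRect(q))
```

```text
[0.5697722  0.07849907 0.3616837 ] [ 3.14145875e+00 -1.37182877e-03 -3.10561935e-03] 2.6
[518  37  61  10 402] [549.28855721  41.10696517]
((547.9342651367188, 41.709007263183594), (60.186275482177734, 8.647452354431152), 2.2025980949401855)
[432  45  45  14 238] [454.75210084  51.50840336]
((453.9422912597656, 51.28845977783203), (45.10670852661133, 5.6873674392700195), 11.309930801391602)
[216 240  32  50 501] [230.55489022 265.25548902]
((231.123291015625, 263.3287658691406), (52.20035934448242, 16.15167999267578), 69.44395446777344)
[ 33 263  40  39 495] [ 51.84242424 281.5010101 ]
((52.500003814697266, 282.0000305175781), (50.20458221435547, 10.60660171508789), 45.0)
```

View pics/w2.png

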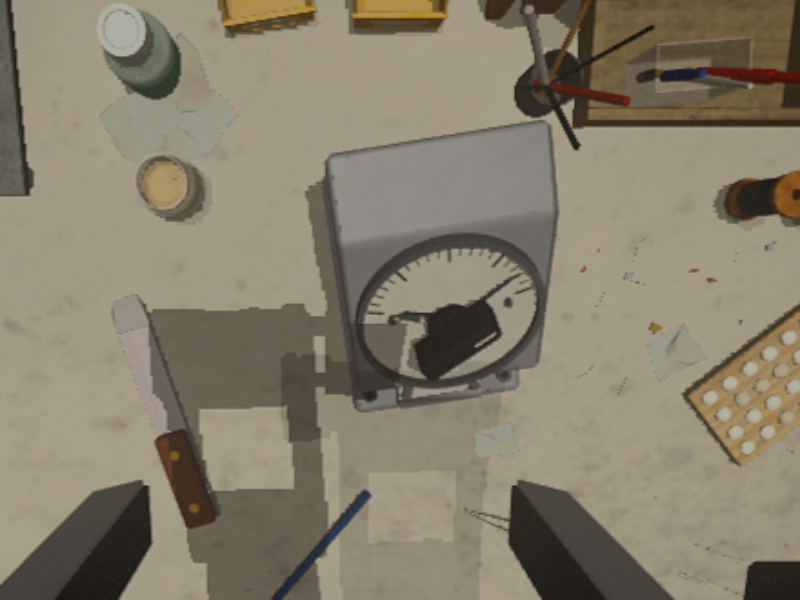

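The wrist view now shows the whole gauge. In crop pixels, its base front corners are at (358,408) and (519,385), its top front edge runs (342,248) to (557,210), and its rear top corners are at (328,158) and (548,122). The dial pointer tip is at (518,275) and the reading pointer is at zero on the left. The blade nose is at (125,300) and its grip end at (203,525). Now to fit the poses.

Run:
```python
from plan import *
from plant import *
from scipy.optimize import least_squares
print([a for a in dir(r) if a[0]!="_"], get_state()["joint_pos"].round(3))
c=pickle.load(open("w2.pkl","rb"))
f=lambda p:np.array([130+p[0]*.55,p[1]*.55])
G=np.array([[-90,65,18],[-90,-65,18],[38,62,157],[38,-62,157]])/1000
uv=np.array([f(p) for p in[(358,409),(519,385),(342,248),(557,210)]])
def W(p,X): return np.c_[p[0]+np.cos(p[2])*X[:,0]-np.sin(p[2])*X[:,1],p[1]+np.sin(p[2])*X[:,0]+np.cos(p[2])*X[:,1],X[:,2]]
s=least_squares(lambda p:(proj(c,W(p,G))-uv).ravel(),[.6,0,.1]);g=s.x
print("gauge",g.round(4),s.fun.round(1))
# bezel ellipse check: dial centre proj
s35,c35=np.sin(np.radians(35)),np.cos(np.radians(35))
D=np.array([[-11,0,122.5]])/1000
th=np.linspace(0,2*np.pi,5)[:-1]
D2=D+.055*(np.c_[np.cos(th)*c35,-np.sin(th),np.cos(th)*s35])+.008*np.array([-s35,0,c35])
print("dial up,right,down,left crop px",((proj(c,W(g,np.r_[D,D2]))-[130,0])/.55).round(0).tolist())
# pointer tip on dial: ray with plane 
Rg=Ro.from_euler("z",g[2]);n=Rg.apply([-s35,0,c35]);D0=W(g,D)[0]
for h,p in[(.012,(518,275)),(.008,(518,275)),(.035,(415,352)),(.035,(492,308)),(.035,(435,380)),(.035,(500,338)),(.035,(430,366)),(.035,(495,325))]:
    o,d=ray(c,*f(p));Q=o+d*(((D0+n*h)-o)@n)/(d@n);q=Rg.inv().apply(Q-D0);up=q@[c35,0,s35];print(p,h,"ang cw from up",np.degrees(np.arctan2(-q[1],up)).round(1),(np.hypot(up,q[1])*1000).round(1),"up,right",(up*1e3).round(1),(-q[1]*1e3).round(1))
# blade
h=cv2.cvtColor(c["image"],cv2.COLOR_BGR2HSV)
for p,z in[((113,300),.002),((138,295),.002),((155,438),.022),((187,430),.022),((188,528),.022),((215,515),.022)]:print(p,onz(c,*f(p),z).round(4))
```

```text
['MotionError', 'hold_point_z'] [ 0.038  0.19   0.883 -0.     2.067  1.612]
gauge [0.6094 0.0066 0.1531] [-0.8  2.   1.9  1.1 -2.8 -1.3  2.  -0.5]
dial up,right,down,left crop px [[449.0, 311.0], [451.0, 243.0], [542.0, 305.0], [451.0, 382.0], [361.0, 333.0]]
(518, 275) 0.012 ang cw from up 52.5 47.3 up,right 28.8 37.5
(518, 275) 0.008 ang cw from up 56.7 46.4 up,right 25.5 38.8
(415, 352) 0.035 ang cw from up -82.4 26.8 up,right 3.5 -26.6
(492, 308) 0.035 ang cw from up 31.9 32.6 up,right 27.7 17.2
(435, 380) 0.035 ang cw from up -145.3 27.1 up,right -22.3 -15.4
(500, 338) 0.035 ang cw from up 79.9 23.1 up,right 4.0 22.8
(430, 366) 0.035 ang cw from up -118.2 20.6 up,right -9.7 -18.1
(495, 325) 0.035 ang cw from up 52.9 24.4 up,right 14.7 19.4
(113, 300) [0.5973 0.2454 0.002 ]
(138, 295) [0.601  0.2258 0.002 ]
(155, 438) [0.4919 0.2147 0.022 ]
(187, 430) [0.4982 0.1894 0.022 ]
(188, 528) [0.4167 0.1927 0.022 ]
(215, 515) [0.4277 0.1705 0.022 ]
```

```bash
cat > g.py <<'E'
from plan import *
g=np.array([.6094,.0066,.1531]);Rg=Ro.from_euler("z",g[2])
s35,c35=np.sin(np.radians(35)),np.cos(np.radians(35))
def GW(x): return np.array([g[0],g[1],0])+Rg.apply(x)
n=Rg.apply([-s35,0,c35]);up=Rg.apply([c35,0,s35]);left=Rg.apply([0,1,0])
K=GW([-.011,0,.1225])+.024*n
def tool(a,off):
    a=np.radians(a);x=np.cos(a)*up+np.sin(a)*left
    return K+n*(off-.0188),Ro.from_matrix(np.c_[x,np.cross(-n,x),-n])
E
python3 - <<'E'
from g import *
P,R=now();P1,R1=tool(-56,.07);print(K,P1)
show(rows(P,R,P1,R1,8,2))
E
```

```text
[0.58492385 0.00282315 0.14215965] [ 0.55590024 -0.00165542  0.18410023]
-0.03, 0.2, 0.44, 0.0134, 0.021, 0.0316
-0.05, 0.22, 0.44, 0.0134, 0.021, 0.0317
-0.04, 0.25, 0.42, 0.0134, 0.0211, 0.0316
-0.05, 0.27, 0.4, 0.0134, 0.021, 0.0316
-0.05, 0.29, 0.39, 0.0134, 0.021, 0.0317
-0.05, 0.31, 0.38, 0.0134, 0.021, 0.0316
-0.03, 0.32, 0.36, 0.0134, 0.0211, 0.0317
-0.03, 0.35, 0.34, 0.0134, 0.021, 0.0316
```

Request:
{"op": "arm_command", "data": {
  "steps": [-0.03,0.2,0.44,0.0134,0.021,0.0316,0.5,-0.05,0.22,0.44,0.0134,0.021,0.0316,0.5,-0.04,0.25,0.42,0.0134,0.021,0.0316,0.5,-0.05,0.27,0.4,0.0134,0.021,0.0316,0.5,-0.05,0.29,0.39,0.0134,0.021,0.0316,0.5,-0.05,0.31,0.38,0.0134,0.021,0.0316,0.5,-0.03,0.32,0.36,0.0134,0.021,0.0316,0.5,-0.03,0.35,0.34,0.0134,0.021,0.0316,0.5]
}}

```text
clock: 3.4
tcp_pos: [0.5558, -0.0016, 0.1836]
tool_rot: [-2.612, -0.328, -0.917]
ft_force: [-0.3, -0.1, 0.1]
finger_gap: 0.0471
grasp_force: 0.0
```

Request:
{"op": "arm_command", "data": {
  "steps": [0,0,0,0,0,0,0.5,0,0,0,0,0,0,0.5]
}}

```text
clock: 3.6
tcp_pos: [0.5562, -0.0008, 0.184]
tool_rot: [-2.617, -0.327, -0.909]
ft_force: [-0.2, -0.3, 0.6]
finger_gap: 0.0468
grasp_force: 0.0
```

Run:
```python
from g import *
from plant import *
P,R=now();P1,R1=tool(-56,.004);P2,R2=tool(-56,.07);print(get_state()["joint_pos"].round(2),P-P2,np.degrees((R.inv()*R2).as_rotvec()))
show(rows(P,R,P1,R1,4,2))
c=capture("wrist");pickle.dump(c,open("w3.pkl","wb"));cv2.imwrite("pics/w3.png",c["image"])
print(proj(c,[K,K+n*.011]))
```

```text
[-0.27 -0.38  1.9   0.27  1.08  2.06] [ 0.00028417  0.00089106 -0.00014443] [0.01041372 0.07540506 0.17079739]
0, 0, 0.33, 0, 0.0001, 0.0002
0.01, 0.01, 0.33, 0, 0.0001, 0.0003
-0, 0, 0.32, 0, 0.0001, 0.0002
0, 0, 0.33, 0.0001, 0.0001, 0.0002
[[310.93420745 237.85271275]
 [310.94577526 242.12191712]]
```

View pics/w3.png

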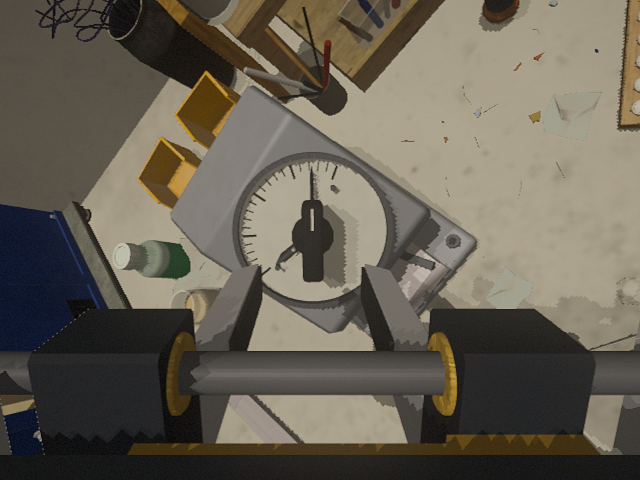

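The knob wing is centred at (312,238) and stands vertical in the image, so the tool lines up with it. I'll descend and close gently.

Request:
{"op": "arm_command", "data": {
  "steps": [0,0,0.33,0,0,0,0.5,0,0,0.33,0,0,0,0.5,0,0,0.33,0,0,0,0.5,0,0,0.32,0,0,0,0.5,0,0,0,0,0,0,0.1,0,0,0,0,0,0,0.1,0,0,0,0,0,0,0.1,0,0,0,0,0,0,0.1],
  "force": 8
}}

```text
clock: 4.45
tcp_pos: [0.5947, 0.0046, 0.1316]
tool_rot: [-2.615, -0.328, -0.911]
ft_force: [-0.1, -0.2, -0.4]
finger_gap: 0.0187
grasp_force: 0.0
```

Request:
{"op": "arm_command", "data": {
  "steps": [0,0,0,0,0,0,0.1,0,0,0,0,0,0,0.1,0,0,0,0,0,-0.02,0.1,0,0,0,0,0,-0.04,0.1,0,0,0,0,0,-0.04,0.1,0,0,0,0,0,-0.04,0.1,0,0,0,0,0,-0.04,0.1,0,0,0,0,0,-0.04,0.1],
  "force": 8
}}

```text
clock: 5.25
tcp_pos: [0.5936, 0.0047, 0.1293]
tool_rot: [-2.95, -0.582, -0.184]
ft_force: [-1.0, -0.5, -0.1]
finger_gap: 0.0092
grasp_force: 0.0
```

Request:
{"op": "arm_command", "data": {
  "steps": [0,0,0,0,0,-0.04,0.1,0,0,0,0,0,-0.04,0.1,0,0,0,0,0,-0.04,0.1,0,0,0,0,0,-0.04,0.1,0,0,0,0,0,-0.04,0.1,0,0,0,0,0,-0.04,0.1,0,0,0,0,0,-0.04,0.1,0,0,0,0,0,-0.04,0.1]
}}

```text
clock: 6.05
tcp_pos: [0.5936, 0.0047, 0.1293]
tool_rot: [2.709, -0.443, 0.978]
ft_force: [1.4, 0.5, 0.6]
finger_gap: 0.0093
grasp_force: 0.0
```

Run:
```python
from g import *
P,R=now();x=R.apply([1,0,0]);print(np.degrees(np.arctan2(x@left,x@up)),get_state()["moment"],get_state()["ft_force"],get_state()["joint_pos"].round(2),P-tool(0,.004)[0],get_state()["grasp_force"])
```

```text
41.55893619036346 [-0.09868909  0.24057234  0.04658035] [1.36067259 0.50763759 0.64920232] [-0.23 -0.26  1.92  0.27  0.93  0.36] [ 0.00025165  0.00061479 -0.00075465] 0.0
```

The gap of 9.3 mm is less than the 14 mm wing, so I may have missed it. I'll look.

Run:
```python
from g import *
from plant import *
c=capture("wrist");pickle.dump(c,open("w4.pkl","wb"))
s=capture("scene");pickle.dump(s,open("s4.pkl","wb"))
a=c["image"][150:450,120:520];b=cv2.resize(s["image"][190:265,290:390],(400,300),interpolation=cv2.INTER_CUBIC)
cv2.imwrite("pics/w4.png",np.hstack([a,b]))
```

```text
(no output)
```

View pics/w4.png

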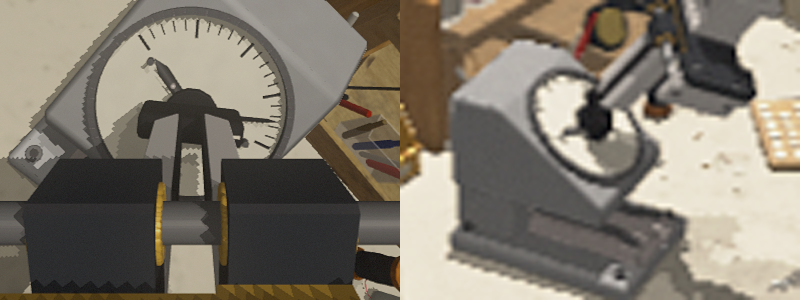

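Run:
```python
from g import *
c={k:pickle.load(open(k+".pkl","rb")) for k in("w2","w3","w4","s4","s1","c0")}
T=K+n*.011
for k in("w2","w3","w4","s4"):print(k,proj(c[k],[T,K]).round(1).tolist())
P,R=now();print("tcp in w4",proj(c["w4"],[P,P+R.apply([0,.01,0]),P-R.apply([0,.01,0])]).round(0).tolist())
X=tri([c["w2"],c["w3"]],[(381.4,188.7),(312,240)]);print("tri",X,T,(X-T)@n,(X-T)@up,(X-T)@left)
im=c["s1"]["image"][195:240,318:358]
cv2.imwrite("pics/s1.png",np.hstack([cv2.resize(im,(400,450),interpolation=cv2.INTER_CUBIC),cv2.resize(c["w4"]["image"][200:320,250:356],(400,450),interpolation=cv2.INTER_CUBIC)]))
```

```text
w2 [[383.3, 192.1], [381.2, 185.2]]
w3 [[310.9, 242.1], [310.9, 237.9]]
w4 [[313.1, 278.6], [313.0, 271.1]]
s4 [[341.1, 215.6], [339.3, 217.4]]
tcp in w4 [[312.0, 261.0], [330.0, 261.0], [294.0, 261.0]]
tri [0.58174215 0.00262494 0.14495007] [0.57868831 0.00186095 0.15117032] -0.00689328266516753 -0.001000052528802801 0.00028932786554458146
```

View pics/s1.png

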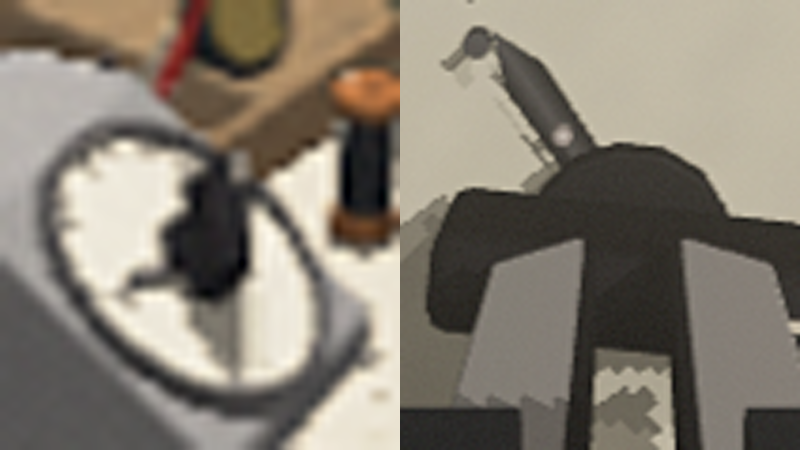

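Request:
{"op": "arm_command", "data": {
  "steps": [0,0,0.03,0,0,0,0.1,0,0,0.03,0,0,0,0.1,0,0,0,0,0,0,0.1]
}}

```text
clock: 6.45
tcp_pos: [0.5949, 0.0049, 0.1283]
tool_rot: [2.711, -0.445, 0.972]
ft_force: [-12.3, -1.6, 9.7]
finger_gap: 0.0091
grasp_force: 7.4
```

Run:
```python
from g import *
c={k:pickle.load(open(k+".pkl","rb")) for k in("w2","w3","w4")}
for k in c:
    R=cv2.Rodrigues(c[k]["rvec"])[0];t=np.array(c[k]["tvec"]).ravel()
    for nm,X in(("T",K+n*.011),("T-26",K-n*.015)):
        print(k,nm,(R@X+t)[2].round(3), proj(c[k],[X+.026*(np.cos(np.radians(-56))*up+np.sin(np.radians(-56))*left),X-.026*(np.cos(np.radians(-56))*up+np.sin(np.radians(-56))*left)]).round(0).tolist())
P,R=now();print((P-K)@n,(P-K)@up,(P-K)@left)
for k in("w3","w4"):
  im=cv2.cvtColor(c[k]["image"],cv2.COLOR_BGR2GRAY)
  print(k);
  if k=="w3":
    print(im[195:290:3,312]);print(im[225,285:340]);print(im[265,285:340])
```

```text
w2 T 0.422 [[404.0, 179.0], [363.0, 205.0]]
w2 T-26 0.439 [[398.0, 163.0], [359.0, 189.0]]
w3 T 0.259 [[311.0, 202.0], [311.0, 280.0]]
w3 T-26 0.284 [[311.0, 196.0], [311.0, 267.0]]
w4 T 0.194 [[366.0, 285.0], [260.0, 272.0]]
w4 T-26 0.22 [[360.0, 268.0], [266.0, 256.0]]
-0.017140614521598103 0.00036004802715390236 0.0005025813932663012
w3
[ 42  42  46  45  49 169 167 177 178 177 176 178  38  47  48  45  47  47
  47  45  46  44  45  48  45  49  45  47  45 146 166 165]
[169 170 168 168 170 168 167 167 159 111  41  49  50  46  47  48  44  47
  50  51  51  50  50  51  47  79 144 176 153  39  48  49  46  47  47  47
  41  40  43  40  45  45  43  43  41  65  94  98  96  94  96  95  92  94
  93]
[166 164 167 167 167 165 165 165 166 165 166 166 165 165 167 167 160 117
  37  47  48  42  48  44  49  46  44  45  46  41  46  44  43  43  43  40
  40  36  68  95  91  95  94  94  95  93  94  94  93  94  94  94  93  93
  94]
w4
```

The wing never moved. The images show the visible fingertips ending at the wing's top, so the tips rest on it: the knob is deeper relative to the fingers than planned. I'll back off, open, rotate back and descend further, checking the force as I go.

Request:
{"op": "arm_command", "data": {
  "steps": [0,0,-0.3,0,0,0,0.5,0,0,0,0,0,0.045,0.5,0,0,0,0,0,0.045,0.5,0,0,0,0,0,0.045,0.5,0,0,0,0,0,0.045,0.5,0,0,0,0,0,0.045,0.5,0,0,0,0,0,0.045,0.5,0,0,0,0,0,0.045,0.5]
}}

```text
clock: 7.25
tcp_pos: [0.5869, 0.0038, 0.1389]
tool_rot: [-2.952, -0.582, -0.181]
ft_force: [0.1, -0.0, 0.3]
finger_gap: 0.0471
grasp_force: 0.0
```

Request:
{"op": "arm_command", "data": {
  "steps": [0,0,0,0,0,0.045,0.5,0,0,0,0,0,0.045,0.5,0,0,0,0,0,0.045,0.5,0,0,0,0,0,0.045,0.5,0,0,0,0,0,0.045,0.5,0,0,0,0,0,0,0.5,0,0,0,0,0,0,0.5]
}}

```text
clock: 7.95
tcp_pos: [0.5869, 0.0038, 0.1389]
tool_rot: [-2.618, -0.326, -0.909]
ft_force: [0.6, -0.9, 0.5]
finger_gap: 0.0469
grasp_force: 0.0
```

Run:
```python
from g import *
from plant import *
P,R=now();x=R.apply([1,0,0]);print(np.degrees(np.arctan2(x@left,x@up)),[((P-K)@v).round(4) for v in(n,up,left)],get_state()["ft_force"],get_state()["joint_pos"].round(2),get_state()["finger_gap"])
c=capture("wrist");pickle.dump(c,open("w5.pkl","wb"))
s=capture("scene");pickle.dump(s,open("s5.pkl","wb"))
a=c["image"][130:430,120:520];b=cv2.resize(s["image"][185:260,290:390],(400,300),interpolation=cv2.INTER_CUBIC)
cv2.imwrite("pics/w5.png",np.hstack([a,b]))
print(proj(c,[P]),proj(s,[P]),proj(s,[K+.011*n]))
```

```text
-55.825018722974434 [np.float64(-0.0038), np.float64(-0.0001), np.float64(0.0006)] [ 0.57798746 -0.91493974  0.52910923] [-0.23 -0.28  1.91  0.27  0.95  2.06] 0.046872341051036
[[309.76923023 262.00051832]] [[338.67195808 218.17992393]] [[341.07742462 215.61400534]]
```

View pics/w5.png

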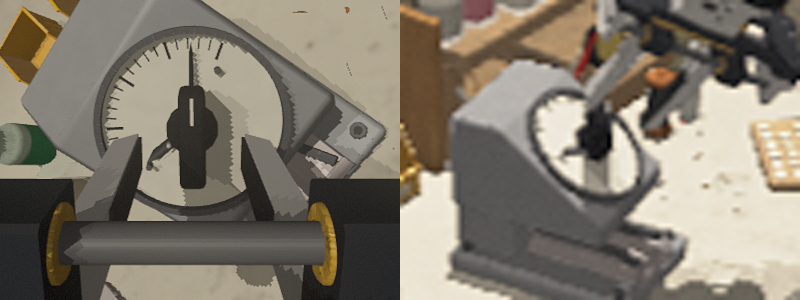

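The open fingers sit on either side of the vertical wing, still about 15 mm short of its top. The scene view confirms the real tips are about 25 mm behind the reported TCP. I'll descend 32 mm.

Request:
{"op": "arm_command", "data": {
  "steps": [0,0,0.2,0,0,0,0.5,0,0,0.2,0,0,0,0.5,0,0,0.12,0,0,0,0.5,0,0,0,0,0,0,0.5]
}}

```text
clock: 8.45
tcp_pos: [0.601, 0.0064, 0.1154]
tool_rot: [-2.62, -0.323, -0.91]
ft_force: [-0.6, 0.3, -0.0]
finger_gap: 0.0469
grasp_force: 0.0
```

Request:
{"op": "arm_command", "data": {
  "steps": [0,0,0.06,0,0,0,0.5,0,0,0,0,0,0,0,0,0,0,0,0,0,0,0,0,0,0,0,0,0,0,0,0,0,0,0,0,0,0,0,0,0,0,0],
  "force": 8
}}

```text
clock: 9.05
tcp_pos: [0.603, 0.006, 0.1153]
tool_rot: [-2.618, -0.326, -0.91]
ft_force: [-1.5, -0.7, 0.9]
finger_gap: 0.0142
grasp_force: 8.0
```

Gripped at 14.2 mm. Now turning back anticlockwise.

Request:
{"op": "arm_command", "data": {
  "steps": [0,0,0,0,0,-0.03,0,0,0,0,0,0,-0.045,0,0,0,0,0,0,-0.045,0,0,0,0,0,0,-0.045,0,0,0,0,0,0,-0.045,0,0,0,0,0,0,-0.045,0,0,0,0,0,0,-0.045,0,0,0,0,0,0,-0.045,0]
}}

```text
clock: 9.85
tcp_pos: [0.6032, 0.0065, 0.1155]
tool_rot: [3.064, -0.605, 0.291]
ft_force: [-2.1, 0.3, 2.1]
finger_gap: 0.0139
grasp_force: 8.0
```

Request:
{"op": "arm_command", "data": {
  "steps": [0,0,0,0,0,-0.045,0,0,0,0,0,0,-0.045,0,0,0,0,0,0,-0.045,0,0,0,0,0,0,-0.045,0,0,0,0,0,0,-0.045,0,0,0,0,0,0,-0.045,0,0,0,0,0,0,-0.045,0,0,0,0,0,0,0,0]
}}

```text
clock: 10.65
tcp_pos: [0.6029, 0.0069, 0.1153]
tool_rot: [2.587, -0.266, 1.327]
ft_force: [-3.6, 0.9, 1.6]
finger_gap: 0.0138
grasp_force: 8.0
```

```bash
cat > st.py <<'E'
from g import *
s=get_state();P,R=now();x=R.apply([1,0,0]);print("a",np.degrees(np.arctan2(x@left,x@up)).round(1),"n,up,left mm",[((P-K)@v*1e3).round(1) for v in(n,up,left)],"M.n",(s["moment"]@n).round(3),s["moment"].round(2),s["ft_force"].round(1),s["joint_pos"].round(2),s["finger_gap"].round(4),s["grasp_force"])
E
python3 st.py
```

```text
Traceback (most recent call last):
  File "st.py", line 2, in <module>
    s=get_state();P,R=now();x=R.apply([1,0,0]);print("a",np.degrees(np.arctan2(x@left,x@up)).round(1),"n,up,left mm",[((P-K)@v*1e3).round(1) for v in(n,up,left)],"M.n",(s["moment"]@n).round(3),s["moment"].round(2),s["ft_force"].round(1),s["joint_pos"].round(2),s["finger_gap"].round(4),s["grasp_force"])
                                                                                                                                                                                                                                                                     ^^^^^^^^^^^^^^^^^^^^^
AttributeError: 'float' object has no attribute 'round'
```

Request:
{"op": "arm_command", "data": {
  "steps": [0,0,0,0,0,-0.03,0,0,0,0,0,0,-0.03,0,0,0,0,0,0,0,0,0,0,0,0,0,0,0]
}}

```text
clock: 11.05
tcp_pos: [0.6028, 0.0069, 0.1153]
tool_rot: [2.553, -0.166, 1.485]
ft_force: [-4.1, 1.3, 3.4]
finger_gap: 0.0136
grasp_force: 8.0
```

```bash
sed -i 's/s\["finger_gap"\].round(4)/s["finger_gap"]/' st.py; python3 st.py
```

```text
a 73.4 n,up,left mm [np.float64(-32.5), np.float64(-0.4), np.float64(1.3)] M.n 0.052 [0.23 0.61 0.29] [-4.1  1.3  3.4] [-0.22 -0.22  1.92  0.27  0.89 -0.19] 0.013577093992992525 8.001130521297455
```

Request:
{"op": "arm_command", "data": {
  "steps": [0,0,0,0,0,-0.02,0,0,0,0,0,0,-0.015,0,0,0,0,0,0,0,0]
}}

```text
clock: 11.35
tcp_pos: [0.6029, 0.0069, 0.1151]
tool_rot: [2.541, -0.104, 1.577]
ft_force: [-5.1, 3.2, 3.2]
finger_gap: 0.0146
grasp_force: 8.5
```

```bash
python3 st.py
```

```text
a 79.7 n,up,left mm [np.float64(-32.7), np.float64(-0.5), np.float64(1.3)] M.n -0.21 [0.43 0.72 0.12] [-5.1  3.2  3.2] [-0.22 -0.22  1.92  0.27  0.89 -0.3 ] 0.014580692393033085 8.501299362396821
```

The moment rose and the gap widened, so the pointer is at the stop. I'll release, retract and look.

Request:
{"op": "arm_command", "data": {
  "steps": [0,0,0,0,0,0,0.5,0,0,0,0,0,0,0.5,0,0,0,0,0,0,0.5,0,0,-0.4,0,0,0,0.5,0,0,-0.6,0,0,0,0.5,0,0,-0.6,0,0,0,0.5,0,0,-0.6,0,0,0,0.5,0,0,0,0,0,0,0.5]
}}

```text
clock: 12.15
tcp_pos: [0.5427, -0.0045, 0.2115]
tool_rot: [2.53, -0.098, 1.579]
ft_force: [1.1, 0.4, 0.8]
finger_gap: 0.0472
grasp_force: 0.0
```

Run:
```python
from g import *
from plant import *
c=capture("wrist");pickle.dump(c,open("w6.pkl","wb"))
P,R=now();print(P)
cv2.imwrite("pics/w6.png",cv2.resize(c["image"][100:340,160:480],(800,600)))
X=K-.010*n
f=lambda a,rr:X+rr*(np.cos(np.radians(a))*up+np.sin(np.radians(a))*left)
print("pred zero tip in crop",((proj(c,[f(75,.047),f(75,0),K+.011*n])-[160,100])*2.5).round(0).tolist())
```

```text
[ 0.54219222 -0.00419417  0.20838495]
pred zero tip in crop [[376.0, 160.0], [363.0, 313.0], [363.0, 329.0]]
```

View pics/w6.png

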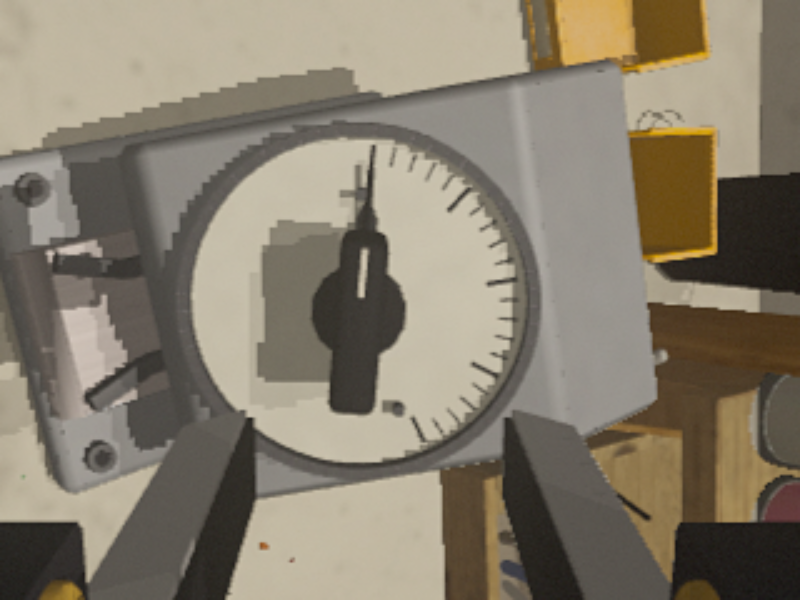

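The drag pointer tip is at (373,148), straight above the hub and lying on the zero tick as predicted, so zeroing is done. Next is the blade grip.

Run:
```python
from g import *
P,R=now()
show(rows(P,R,[.466,.195,.14],Ro.from_euler("xyz",[np.pi,0,.285]),10,2))
c=pickle.load(open("w2.pkl","rb"));f=lambda p:np.array([130+p[0]*.55,p[1]*.55])
for p in[(370,492),(275,600)]:print(onz(c,*f(p),.004))
```

```text
0.38, -0.22, 0.06, 0.0145, -0.015, 0.0389
0.36, -0.27, 0.05, 0.0145, -0.0151, 0.0388
0.33, -0.3, 0.05, 0.0144, -0.015, 0.0389
0.28, -0.34, 0.05, 0.0145, -0.0151, 0.0389
0.25, -0.37, 0.06, 0.0145, -0.015, 0.0388
0.2, -0.4, 0.06, 0.0145, -0.0151, 0.0389
0.16, -0.41, 0.07, 0.0145, -0.015, 0.0389
0.1, -0.43, 0.08, 0.0144, -0.0151, 0.0388
0.06, -0.43, 0.1, 0.0145, -0.015, 0.0389
0.02, -0.43, 0.11, 0.0145, -0.0151, 0.0389
[0.4403321  0.04516653 0.004     ]
[0.34344096 0.12547562 0.004     ]
```

Request:
{"op": "arm_command", "data": {
  "steps": [0.38,-0.22,0.06,0.0145,-0.015,0.0389,0.5,0.36,-0.27,0.05,0.0145,-0.015,0.0389,0.5,0.33,-0.3,0.05,0.0145,-0.015,0.0389,0.5,0.28,-0.34,0.05,0.0145,-0.015,0.0389,0.5,0.25,-0.37,0.06,0.0145,-0.015,0.0389,0.5,0.2,-0.4,0.06,0.0145,-0.015,0.0389,0.5,0.16,-0.41,0.07,0.0145,-0.015,0.0389,0.5,0.1,-0.43,0.08,0.0145,-0.015,0.0389,0.5]
}}

```text
clock: 13.0
tcp_pos: [0.4764, 0.1476, 0.1484]
tool_rot: [3.031, -0.086, 0.58]
ft_force: [1.1, 0.0, -1.2]
finger_gap: 0.0472
grasp_force: 0.0
```

Request:
{"op": "arm_command", "data": {
  "steps": [0.06,-0.43,0.1,0.0145,-0.015,0.0389,0.5,0.02,-0.43,0.11,0.0145,-0.015,0.0389,0.5,0,0,0,0,0,0,0.5,0,0,0,0,0,0,0.5]
}}

```text
clock: 13.4
tcp_pos: [0.4604, 0.1846, 0.1354]
tool_rot: [3.131, -0.008, 0.337]
ft_force: [0.2, 0.2, 0.5]
finger_gap: 0.0473
grasp_force: 0.0
```

Run:
```python
from g import *
from plant import *
P,R=now()
show(rows(P,R,[.466,.195,.05],Ro.from_euler("xyz",[np.pi,0,.285]),4,2))
c=capture("wrist");pickle.dump(c,open("w7.pkl","wb"));cv2.imwrite("pics/w7.png",c["image"])
s=capture("scene");pickle.dump(s,open("s7.pkl","wb"))
print(P,proj(c,[P,[.466,.195,.022]]),proj(s,[P]))
```

```text
0.04, -0.04, 0.43, 0.0008, -0.0007, 0.0041
0.04, -0.05, 0.42, 0.0009, -0.0007, 0.0041
0.04, -0.04, 0.43, 0.0008, -0.0007, 0.0041
0.04, -0.04, 0.43, 0.0008, -0.0007, 0.0041
[0.46039055 0.18462325 0.13536197] [[311.28545551 261.9035193 ]
 [300.09529034 210.20112862]] [[338.76122716 256.52173644]]
```

View pics/w7.png

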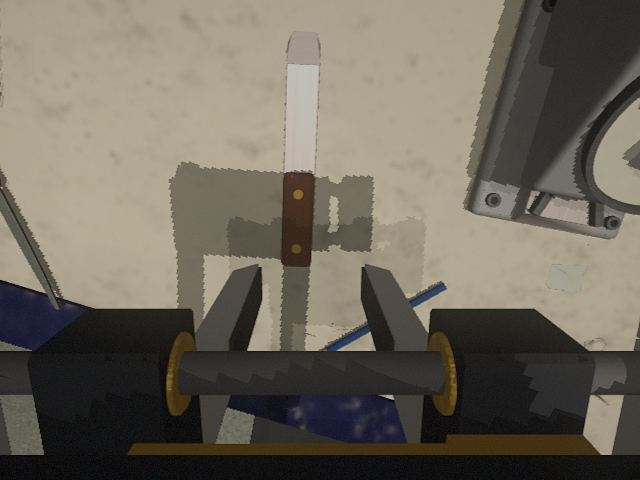

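The blade is seen cleanly, with the grip top's corners at (283,173), (314,173), (311,266) and (282,266), and the nose at (291–319,33). The fingertip inner corners are at (262,266) and (363,266). That was picture 11, one past the limit of ten, so I'll work from numbers only from here.

Run:
```python
from g import *
c=pickle.load(open("w7.pkl","rb"))
gray=cv2.cvtColor(c["image"],cv2.COLOR_BGR2GRAY)
pf=onz(c,298.5,173,.022);pr=onz(c,296.5,266,.022);ns=onz(c,305,33,.002);print(pf,pr,ns)
for a,b in((pf,pr),(ns,pf),(ns,pr)):print(np.degrees(np.arctan2(*(a-b)[[1,0]])),np.linalg.norm((a-b)[:2]))
P,R=now()
for back in(0,.01,.02,.03):
  for xx in(0,.008):print(back,xx,proj(c,[P+R.apply([xx,-.0236,-back]),P+R.apply([xx,.0236,-back])]).round(0).tolist())
print(onz(c,471,210,.018),GW([-.09,.065,.018]), proj(c,[GW([-.09,.065,.018]),GW([-.09,-.065,.018])]).round(0).tolist())
```

```text
[0.49428385 0.20601735 0.022     ] [0.41954136 0.18235329 0.022     ] [0.59826787 0.23643237 0.002     ]
17.56819294398096 0.07839915062723078
16.304043273385613 0.10834089281617316
16.83476775310715 0.18672897253393828
0 0 [[269.0, 263.0], [355.0, 263.0]]
0 0.008 [[268.0, 249.0], [355.0, 249.0]]
0.01 0 [[267.0, 269.0], [357.0, 269.0]]
0.01 0.008 [[266.0, 254.0], [357.0, 254.0]]
0.02 0 [[264.0, 275.0], [359.0, 275.0]]
0.02 0.008 [[264.0, 260.0], [360.0, 260.0]]
0.03 0 [[262.0, 282.0], [362.0, 282.0]]
0.03 0.008 [[261.0, 266.0], [362.0, 266.0]]
[0.51220633 0.06003311 0.018     ] [0.51054005 0.05711447 0.018     ] [[473.0, 213.0], [620.0, 240.0]]
```

Run:
```python
from g import *
L={"w2":[(130+371*.55,396*.55),(130+503*.55,377*.55)],"w6":[(160+32/2.5,100+188/2.5),(160+101/2.5,100+458/2.5)],"w7":[(493,200),(612,223)],"w3":None,"w5":None}
L["w3"]=[(452,241)];L["w5"]=[(357+120,131+130)]
for k,ps in L.items():
    c=pickle.load(open(k+".pkl","rb"));g_=cv2.cvtColor(c["image"],cv2.COLOR_BGR2GRAY).astype(float);o=[]
    for u,v in ps:
        u0,v0=int(round(u)),int(round(v));w=g_[v0-7:v0+8,u0-7:u0+8];m=np.clip(np.percentile(w,75)*.6-w,0,None)
        yy,xx=np.mgrid[v0-7:v0+8,u0-7:u0+8];o.append(onz(c,(m*xx).sum()/m.sum(),(m*yy).sum()/m.sum(),.018))
    print(k,[x.round(4)[:2].tolist() for x in o],*( [((o[0]+o[1])/2).round(4),np.degrees(np.arctan2(o[0][1]-o[1][1],o[0][0]-o[1][0]))-90, np.linalg.norm(o[0]-o[1])] if len(o)>1 else []), [Rg.inv().apply(x-[g[0],g[1],0]).round(4)[:2].tolist() for x in o])
```

```text
w2 [[0.5276, 0.0475], [0.5443, -0.0518]] [ 0.5359 -0.0021  0.018 ] 9.549157089801682 0.10076513432140714 [[-0.0746, 0.0529], [-0.0733, -0.0478]]
w6 [[0.5243, 0.0465], [0.5411, -0.0546]] [ 0.5327 -0.004   0.018 ] 9.409945293445602 0.10253005554766566 [[-0.078, 0.0525], [-0.0769, -0.0501]]
w7 [[0.5268, 0.05], [0.5422, -0.0551]] [ 0.5345 -0.0025  0.018 ] 8.32954899783688 0.10613924535081502 [[-0.075, 0.0554], [-0.0758, -0.0507]]
w3 [[0.5407, -0.0547]] [[-0.0773, -0.0501]]
w5 [[0.5372, -0.0518]] [[-0.0803, -0.0467]]
```

Run:
```python
from g import *
P,R=now();print(P)
show(rows(P,R,[.465,.196,-.005],Ro.from_euler("xyz",[np.pi,0,.295]),6,2))
```

```text
[0.46050444 0.18445989 0.13685209]
0.02, -0.04, 0.47, 0.0005, -0.0006, 0.0021
0.02, -0.03, 0.48, 0.0006, -0.0006, 0.0022
0.03, -0.04, 0.47, 0.0005, -0.0006, 0.0021
0.02, -0.03, 0.47, 0.0006, -0.0006, 0.0021
0.02, -0.04, 0.47, 0.0005, -0.0006, 0.0021
0.03, -0.03, 0.48, 0.0006, -0.0005, 0.0022
```

Request:
{"op": "arm_command", "data": {
  "steps": [0.02,-0.04,0.47,0.0005,-0.0006,0.0021,0.5,0.02,-0.03,0.47,0.0005,-0.0006,0.0021,0.5,0.03,-0.04,0.47,0.0005,-0.0006,0.0021,0.5,0.02,-0.03,0.47,0.0005,-0.0006,0.0021,0.5,0.02,-0.04,0.47,0.0005,-0.0006,0.0021,0.5,0.03,-0.03,0.46,0.0005,-0.0006,0.0021,0.5,0,0,0,0,0,0,0.5]
}}

```text
clock: 14.2
tcp_pos: [0.4623, 0.1954, -0.0061]
tool_rot: [3.141, 0.006, 0.295]
ft_force: [-1.8, -0.0, 0.4]
finger_gap: 0.0469
grasp_force: 0.0
```

Request:
{"op": "arm_command", "data": {
  "steps": [0,0,0.1,0,0,0,0.5,0,0,0.1,0,0,0,0.5,0,0,0,0,0,0,0.5]
}}

```text
clock: 14.5
tcp_pos: [0.4655, 0.1967, -0.0125]
tool_rot: [-3.142, -0.001, 0.294]
ft_force: [-0.7, -0.1, -0.0]
finger_gap: 0.0473
grasp_force: 0.0
```

Request:
{"op": "arm_command", "data": {
  "steps": [0,0,0.08,0,0,0,0.5,0,0,0.08,0,0,0,0.5,0,0,0,0,0,0,0.5]
}}

```text
clock: 14.8
tcp_pos: [0.4646, 0.1966, -0.0216]
tool_rot: [-3.141, 0.001, 0.294]
ft_force: [0.0, 0.4, -0.1]
finger_gap: 0.0471
grasp_force: 0.0
```

Request:
{"op": "arm_command", "data": {
  "steps": [0,0,0,0,0,0,0,0,0,0,0,0,0,0,0,0,0,0,0,0,0,0,0,0,0,0,0,0,0,0,0,0,0,0,0,0,0,0,0,0,0,0],
  "force": 45
}}

```text
clock: 15.4
tcp_pos: [0.4652, 0.1968, -0.0209]
tool_rot: [-3.141, -0.0, 0.294]
ft_force: [0.4, 0.6, -0.2]
finger_gap: 0.0254
grasp_force: 45.0
```

```bash
sed -i 's/^g=np.array.*;Rg/g=np.array([.6091,.0083,.156]);Rg/' g.py
python3 - <<'E'
from g import *
P,R=now();D=Ro.from_euler("xyz",[np.pi,0,.156])
A=P+[0,0,.1];B=GW([-.12-.139,0,.08]);B[2]=.08-.021
print(P,B);show(rows(A,R,B,D,8,2))
E
```

```text
[ 0.46519755  0.19681642 -0.02094352] [ 0.35324513 -0.03194032  0.059     ]
-0.43, 0.47, 0.05, -0, -0, 0.0055
-0.43, 0.47, 0.05, -0, -0, 0.0055
-0.42, 0.48, 0.05, -0, -0, 0.0055
-0.41, 0.49, 0.05, -0, -0.0001, 0.0055
-0.4, 0.49, 0.05, -0, 0, 0.0055
-0.39, 0.51, 0.05, -0.0001, 0, 0.0055
-0.38, 0.5, 0.05, 0, 0, 0.0055
-0.38, 0.52, 0.05, 0, -0, 0.0055
```

Request:
{"op": "arm_command", "data": {
  "steps": [0,0,-0.2,0,0,0,0,0,0,-0.4,0,0,0,0,0,0,-0.6,0,0,0,0,0,0,-0.8,0,0,0,0,0,0,0,0,0,0,0]
}}

```text
clock: 15.9
tcp_pos: [0.4694, 0.198, 0.0858]
tool_rot: [3.142, -0.013, 0.294]
ft_force: [1.3, 0.3, -0.6]
finger_gap: 0.0253
grasp_force: 45.0
```

Request:
{"op": "arm_command", "data": {
  "steps": [-0.5,0.1,0.05,0,0,0.0055,0,-0.7,0.3,0.05,0,0,0.0055,0,-0.7,0.4,0.05,0,0,0.0055,0,-0.6,0.6,0.05,0,0,0.0055,0,-0.4,0.7,0.05,0,0,0.0055,0,-0.2,0.8,0.05,0,0,0.0055,0,-0.1,0.6,0.05,0,0,0.0055,0,0,0.4,0.05,0,0,0.0055,0]
}}

```text
clock: 16.7
tcp_pos: [0.3523, -0.0356, 0.0582]
tool_rot: [3.141, 0.001, 0.153]
ft_force: [1.1, 0.6, -1.8]
finger_gap: 0.0256
grasp_force: 45.0
```

Request:
{"op": "arm_command", "data": {
  "steps": [0,0,0,0,0,0,0,0,0,0,0,0,0,0]
}}

```text
clock: 16.9
tcp_pos: [0.3527, -0.0335, 0.0583]
tool_rot: [-3.14, 0.001, 0.155]
ft_force: [0.4, 0.8, -1.3]
finger_gap: 0.0258
grasp_force: 45.0
```

```bash
cat > meas.py <<'E'
from g import *
from plant import *
s=get_state();P,R=now();D=Ro.from_euler("xyz",[np.pi,0,.156])
c=capture("wrist");pickle.dump(c,open("w8.pkl","wb"));im=c["image"]
hsv=cv2.cvtColor(im,cv2.COLOR_BGR2HSV);gray=cv2.cvtColor(im,cv2.COLOR_BGR2GRAY)
print("tcp",P.round(4),s["tool_rot"].round(3),s["ft_force"].round(1),s["finger_gap"],"gauge rel",Rg.inv().apply(P-[g[0],g[1],0]).round(4))
z=P[2]+.021
nose=P+R.apply([.139,0,0]);nose[2]=z
print("pred nose px",proj(c,[nose,nose+R.apply([-.025,0,0])+[0,0,.008]]).round(0).tolist(),"mouth,flare px",proj(c,[GW([-.08,0,.034]),GW([-.055,.01475,.042]),GW([-.055,-.01475,.042]),GW([-.079,.0225,.042]),GW([-.079,-.0225,.042])]).round(0).tolist())
cv2.imwrite("pics/w8.png",im)
E
python3 meas.py
python3 - <<'E'
from g import *
c=pickle.load(open("w8.pkl","rb"));im=c["image"].astype(int);g_=im.sum(2)//3
for v in range(20,270,16):print(v,' '.join('%3d'%x for x in g_[v,260:370:3]))
E
```

```text
tcp [ 0.3527 -0.0335  0.0583] [-3.14e+00  1.00e-03  1.55e-01] [ 0.4  0.8 -1.3] 0.025755110770704685 gauge rel [-0.2598 -0.0015  0.0583]
pred nose px [[311.0, -41.0], [311.0, 20.0]] mouth,flare px [[307.0, -94.0], [275.0, -166.0], [339.0, -166.0], [261.0, -106.0], [354.0, -106.0]]
20 176 177 176 177 177 176 177 180 197 195 196 197 194 194 196 196 198 196 197 196 196 195 193 194 195 195 195 168 175 175 176 176 166 173 172 172 171
36 178 179 178 178 177 181 118 173 196 195 196 196 193 192 195 195 197 195 197 196 195 196 195 195 194 195 195 163 173 174 176 175 173 173 173 173 172
52 179 179 179 177 178 178 117 167 196 196 196 195 194 193 196 195 198 197 197 196 197 195 194 195 195 196 195 159 180 180 180 176 175 175 176 176 175
68 179 179 179 177 177 164 119 142 195 195 195 196 192 192 194 193 198 196 198 195 196 195 195 195 195 195 194 160 170 163 164 168 170 172 175 176 179
84 177 179 179 181 180 182 121 126 194 194 195 195 193 192 195 193 198 196 198 194 196 195 194 194 195 195 195 151 174 173 175 174 166 160 162 169 173
100 180 178 177 175 175 175 115 127 194 194 193 195 192 191 195 
[... 907 characters left out ...]
 188 190 188 192 190 187 188 188 190 189 190 189 181 166 182 183 183 182 178 184 184 183 118
212 120 119 117 119 119 119 118 122 114 121 150 185 185 185 187 188 186 190 188 186 188 183 189 189 190 189 169 101 115 113 115 116 118 118 119 120 119
228 101 117  92  94  95  93 103 111  47  55  54  55  54  54  54  57  55  56  55  55  54  58  56  57  56  55  50  90 157 157 158 160 161 163  94  97  96
244  92  88  89  88  91  92  93  90  43  40  44  44  45  45  48  55  51  53  54  56  51  56  52  53  52  49  48 169 162 162 162 160 160 161  91  93  93
260  90  89  90  92  89  91  89  94  36  40  40  42  40  43  53  74  76  77  74  76  53  41  44  39  42  40  39 167  85  87  87 160 161  92  94  94  93
```

```bash
cat > pitch.py <<'E'
from g import *
from plant import *
c=capture("wrist");P,R=now();g_=c["image"].astype(float).sum(2)/3
z0=P[2]+.021
def edges(v):
    row=g_[v-3:v+4].mean(0);
    L=[u for u in range(270,300) if row[u]<185<=row[u+1]];Rr=[u for u in range(325,352) if row[u]>=187>row[u+1]] 
    d=np.diff(row);iL=270+np.argmax(d[270:300]);iR=325+np.argmin(d[325:350])
    sub=lambda i,s:i+.5+(lambda a,b,e:(a-e)/(2*(a-2*b+e)+1e-9))(*[s*d[i+k] for k in(-1,0,1)])
    return sub(iL,1),sub(iR,-1)
vs=np.array([16,30,45,60,75,90,105,120,150,165,180]);res=[]
xs=np.linspace(-.01,.12,200)
for v in vs:
    l,r_=edges(v)
    pl=proj(c,[np.r_[(P+R.apply([x,-.013,0]))[:2],z0+.008] for x in xs]);pr=proj(c,[np.r_[(P+R.apply([x,.013,0]))[:2],z0+.008] for x in xs])
    i=np.argmin(abs(pl[:,1]-v));w=pr[i,0]-pl[i,0];res.append((v,xs[i],l,r_,pl[i,0],pr[i,0],(r_-l)/w))
res=np.array(res);print(res.round(3))
# height error: ratio-1 = dz/depth
print("fit dz(mm) at x=0, per 100mm:",np.polyfit(res[:,1],(res[:,6]-1)*190,1))
print("lateral px offset fit", np.polyfit(res[:,1],(res[:,2]+res[:,3]-res[:,4]-res[:,5])/2,1))
E
python3 pitch.py
```

```text
[[1.60000e+01 1.15000e-01 2.81500e+02 3.40299e+02 2.78484e+02 3.41787e+02
  9.29000e-01]
 [3.00000e+01 1.10000e-01 2.80513e+02 3.40570e+02 2.78753e+02 3.41579e+02
  9.56000e-01]
 [4.50000e+01 1.04000e-01 2.80581e+02 3.40513e+02 2.79051e+02 3.41349e+02
  9.62000e-01]
 [6.00000e+01 9.80000e-02 2.81151e+02 3.40546e+02 2.79344e+02 3.41123e+02
  9.61000e-01]
 [7.50000e+01 9.30000e-02 2.81425e+02 3.40060e+02 2.79632e+02 3.40901e+02
  9.57000e-01]
 [9.00000e+01 8.70000e-02 2.81580e+02 3.39737e+02 2.79916e+02 3.40682e+02
  9.57000e-01]
 [1.05000e+02 8.00000e-02 2.81571e+02 3.39715e+02 2.80225e+02 3.40443e+02
  9.66000e-01]
 [1.20000e+02 7.40000e-02 2.82250e+02 3.39465e+02 2.80499e+02 3.40231e+02
  9.58000e-01]
 [1.50000e+02 6.10000e-02 2.82531e+02 3.38768e+02 2.81092e+02 3.39774e+02
  9.58000e-01]
 [1.65000e+02 5.50000e-02 2.82645e+02 3.38574e+02 2.81381e+02 3.39551e+02
  9.61000e-01]
 [1.80000e+02 4.80000e-02 2.83396e+02 3.38511e+02 2.81665e+02 3.39332e+02
  9.56000e-01]]
fit dz(mm) at x=0, per 100mm: [-33.40425793  -5.4567227 ]
lateral px offset fit [4.36758198 0.04632266]
```

Run:
```python
from g import *
from plant import *
c=pickle.load(open("w7.pkl","rb"));g_=c["image"].astype(float).sum(2)/3
for v in(80,110,140,160):
    row=g_[v-3:v+4].mean(0);d=np.diff(row);iL=275+np.argmax(d[275:300]);iR=305+np.argmin(d[305:330])
    sub=lambda i,s:i+.5+(lambda a,b,e:(a-e)/(2*(a-2*b+e)+1e-9))(*[s*d[i+k] for k in(-1,0,1)])
    a,b=onz(c,sub(iL,1),v,.008),onz(c,sub(iR,-1),v,.008);print(v,sub(iL,1),sub(iR,-1),np.linalg.norm(a-b)*np.cos(0))
# grip top face brown region width in w7 and now
s=capture("scene");P,R=now()
h=cv2.cvtColor(s["image"],cv2.COLOR_BGR2HSV);s7=pickle.load(open("s7.pkl","rb"));h7=cv2.cvtColor(s7["image"],cv2.COLOR_BGR2HSV)
# steel blade in scene: bright low-sat differing from s7
df=np.abs(s["image"].astype(int)-s7["image"].astype(int)).sum(2)
z=P[2]+.021
pts=[np.r_[(P+R.apply([x,y,0]))[:2],z+dz] for x,y,dz in((.139,0,0),(.114,.013,.008),(.114,-.013,.008),(.04,.013,.008),(.04,-.013,.008),(.04,-.013,0))]
q=proj(s,pts);print(q.round(1).tolist())
u0,v0=np.round(q[0]).astype(int)
for v in range(v0-6,v0+8):print(v,' '.join('%3d'%(x.sum()//3) for x in s["image"][v,u0-8:u0+22]))
```

```text
80 286.5509409474371 318.14540647719514 0.02516515855819575
110 285.84156729131786 316.49931600547194 0.024820350412130415
140 285.4012738853494 315.2417391304332 0.024562757490983127
160 284.522063815343 314.23953328757534 0.024736876359683226
[[363.8, 240.1], [372.2, 238.2], [369.3, 242.0], [392.8, 244.0], [390.1, 247.9], [389.9, 249.9]]
234 194 226 225 225 224 224 224 225 225 225 224 225 225 223 224 224 226 220 218 221 222 225 224 224 226 226 224 223 225 224
235 219 224 225 223 223 224 225 225 226 226 225 225 224 223 224 224 222 223 225 225 223 224 223 224 224 223 221 220 221 220
236 226 224 221 221 223 224 225 225 225 224 225 224 221 221 222 223 224 224 223 222 222 222 222 224 224 224 222 222 223 223
237 224 224 223 222 223 224 223 224 222 223 224 225 222 219 219 222 224 185 182 216 217 222 223 225 223 226 225 223 224 226
238 218 222 224 224 225 224 224 223 220 215 217 217 216 218 219 218 220 211 203 210 216 220 223 223 224 225 224 224 226 225
239 220 224 226 226 225 225 225 221 212 208 207 208 207 208 202 205 214 214 213 213 219 222 224 224 223 223 226 225 224 225
240 226 226 22
[... 277 characters left out ...]
 135 129 135 146 176 219 226 219 217 216 215 215 215 216 215 214 214 212 223 223
243  97  68 131 180 199 218 226 220 217 204 146 104  96  92 109 127 136 155 212 234 227 218 217 215 215 215 216 216 216 217
244 136  77 105 162 177 178 208 223 224 223 221 220 220 205 154 113 100  94 124 140 147 178 222 230 219 217 214 214 214 214
245 170 152 164 176 159 147 198 224 223 224 224 226 228 226 222 221 202 181 156 107  96 106 131 138 147 207 234 227 220 216
246 148 145 167 168 125 150 215 228 227 225 225 226 225 227 228 228 224 223 222 222 208 154 114 102  92 122 139 145 174 221
247 135 126 143 140  83 151 214 222 221 224 227 227 226 226 225 226 226 226 227 226 224 220 221 202 181 157 105  95 105 132
```

The blade hangs level and centred. I'll lower it to just above anvil height, correct the 1.5 mm lateral error, then start inserting.

Request:
{"op": "arm_command", "data": {
  "steps": [0,-0.03,0.3,0,0,0,0,0,0,0.3,0,0,0,0,0,0,0.26,0,0,0,0,0,0,0,0,0,0,0,0,0,0,0,0,0,0]
}}

```text
clock: 17.55
tcp_pos: [0.3532, -0.0317, 0.0161]
tool_rot: [-3.141, 0.0, 0.157]
ft_force: [-0.1, 0.2, -1.2]
finger_gap: 0.0253
grasp_force: 45.0
```

```bash
python3 meas.py
```

```text
tcp [ 0.3532 -0.0317  0.0161] [-3.141  0.     0.157] [-0.1  0.2 -1.2] 0.025317839114900865 gauge rel [-0.259   0.0003  0.0161]
pred nose px [[311.0, -40.0], [311.0, 20.0]] mouth,flare px [[312.0, -151.0], [272.0, -248.0], [352.0, -248.0], [253.0, -168.0], [371.0, -168.0]]
```

Request:
{"op": "arm_command", "data": {
  "steps": [0.15,0,0.03,0,0,0,0,0.3,0,0,0,0,0,0,0.3,0,0,0,0,0,0,0.3,0,0,0,0,0,0,0.15,0,0,0,0,0,0,0,0,0,0,0,0,0]
}}

```text
clock: 18.2
tcp_pos: [0.4137, -0.0229, 0.0148]
tool_rot: [3.141, -0.001, 0.157]
ft_force: [-0.2, -0.1, -2.3]
finger_gap: 0.0254
grasp_force: 45.0
```

```bash
python3 meas.py
```

```text
tcp [ 0.4137 -0.0229  0.0148] [ 3.141e+00 -1.000e-03  1.570e-01] [-0.2 -0.1 -2.3] 0.025449001553276975 gauge rel [-0.1979 -0.0005  0.0148]
pred nose px [[311.0, -40.0], [311.0, 20.0]] mouth,flare px [[310.0, 16.0], [273.0, -58.0], [347.0, -58.0], [255.0, 8.0], [364.0, 8.0]]
```

Request:
{"op": "arm_command", "data": {
  "steps": [0.12,0,0,0,0,0,0,0.12,0,0,0,0,0,0,0.12,0,0,0,0,0,0,0.1,0,0,0,0,0,0,0,0,0,0,0,0,0]
}}

```text
clock: 18.75
tcp_pos: [0.4359, -0.0194, 0.0145]
tool_rot: [-3.142, -0.0, 0.156]
ft_force: [-0.1, 0.5, -1.2]
finger_gap: 0.0254
grasp_force: 45.0
```

```bash
python3 meas.py
python3 - <<'E'
from g import *
c=pickle.load(open("w8.pkl","rb"));g_=c["image"].astype(int).sum(2)//3
for v in range(4,150,10):print(v,' '.join('%3d'%x for x in g_[v,235:390:4]))
E
```

```text
tcp [ 0.4359 -0.0194  0.0145] [-3.142 -0.     0.156] [-0.1  0.5 -1.2] 0.025400998289549545 gauge rel [-0.1754 -0.0005  0.0145]
pred nose px [[311.0, -40.0], [311.0, 20.0]] mouth,flare px [[310.0, 72.0], [274.0, 4.0], [346.0, 4.0], [257.0, 66.0], [363.0, 66.0]]
4  70  66  84  83  82  81  76  46  46  51  41  81  77  78  80  79  76  80  80  77  80  78  79  80  78  79  78  84  39  52  47  49  47  82  83  82  85  70  66
14  69  70  83  84  83  85  49  49  49  50  38  86  82  81  79  82  83  81  82  81  80  82  81  79  81  81  80  86  56  49  48  51  48  87  88  86  87  66  66
24  71  70  87  92  81  72  85  50  51  45  90  83  93  91  91  92  91  92  93  92  93  90  92  90 133 173 155  84  89  47  92  86  89  55  87  87  89  69  68
34  70  71 158 156 138  98 101 102  87 120 106  84 163 164 166 164 162 165 169 165 167 167 166 167 165 168 168 169 175  79  71  93  90  88 127 176 180  71  75
44 128 128 176 190  98 101 103 105  44 174 191 193 189 189 191 190 188 189 192 190 190 191 189 192 167 189 191 173 177 176  50 103 108 105 103 201 196 132 134
54 147 149 170  85 103 103 107  53 186 188 19
[... 849 characters left out ...]
 189 190 186 127 162 162 110 104  95  95 161 159 105 100  90
114 171 173 173 174 174 175 173 172 172 173 175 160 183 188 189 187 185 189 191 191 190 190 189 189 189 188 182 176 175 174 175 175 174 172 173 170 170 171 173
124 172 169 172 170 170 170 173 174 174 175 175 113 177 189 188 187 183 188 190 191 189 191 189 189 188 188 184 172 172 171 167 167 168 170 173 167 166 167 166
134 174 175 176 175 175 173 174 175 174 175 175 178 175 187 187 187 184 189 189 190 188 189 188 189 188 187 177 167 168 171 171 170 172 174 172 170 167 163 164
144 174 174 176 175 175 175 177 176 174 175 174 161 169 187 187 187 183 189 190 190 188 190 187 187 187 188 171 170 168 171 172 172 171 172 173 172 171 167 167
```

The cheek edges lie symmetrically about the blade, both centred at u=311, and the nose is in the channel. I'll push on under the foot.

Request:
{"op": "arm_command", "data": {
  "steps": [0.1,0,0,0,0,0,0,0.1,0,0,0,0,0,0,0.1,0,0,0,0,0,0,0.1,0,0,0,0,0,0,0.1,0,0,0,0,0,0,0.1,0,0,0,0,0,0,0,0,0,0,0,0,0]
}}

```text
clock: 19.5
tcp_pos: [0.461, -0.015, 0.0131]
tool_rot: [-3.14, 0.009, 0.156]
ft_force: [-8.5, -2.3, 1.1]
finger_gap: 0.0256
grasp_force: 45.0
```

```bash
python3 meas.py
```

```text
tcp [ 0.461  -0.015   0.0131] [-3.14   0.009  0.156] [-8.5 -2.3  1.1] 0.02562355094369334 gauge rel [-0.1499 -0.      0.0131]
pred nose px [[311.0, -41.0], [311.0, 20.0]] mouth,flare px [[311.0, 131.0], [276.0, 70.0], [346.0, 70.0], [259.0, 129.0], [362.0, 129.0]]
```

Request:
{"op": "arm_command", "data": {
  "steps": [0.1,0,0,0,0,0,0,0.1,0,0,0,0,0,0,0.1,0,0,0,0,0,0,0.1,0,0,0,0,0,0,0,0,0,0,0,0,0]
}}

```text
clock: 20.05
tcp_pos: [0.4826, -0.0117, 0.0133]
tool_rot: [-3.141, 0.005, 0.156]
ft_force: [-4.9, -1.2, -1.6]
finger_gap: 0.0256
grasp_force: 45.0
```

```bash
python3 meas.py
```

```text
tcp [ 0.4826 -0.0117  0.0133] [-3.141  0.005  0.156] [-4.9 -1.2 -1.6] 0.025571113534823598 gauge rel [-1.281e-01 -1.000e-04  1.330e-02]
pred nose px [[311.0, -41.0], [311.0, 20.0]] mouth,flare px [[311.0, 179.0], [277.0, 123.0], [344.0, 123.0], [261.0, 178.0], [361.0, 178.0]]
```

Request:
{"op": "arm_command", "data": {
  "steps": [0.08,0,0,0,0,0,0,0.08,0,0,0,0,0,0,0.04,0,0,0,0,0,0,0,0,0,0,0,0,0]
}}

```text
clock: 20.5
tcp_pos: [0.4927, -0.0101, 0.0133]
tool_rot: [-3.141, 0.004, 0.156]
ft_force: [-5.3, -0.7, -2.0]
finger_gap: 0.0257
grasp_force: 45.0
```

Request:
{"op": "arm_command", "data": {
  "steps": [0.04,0,0,0,0,0,0,0.04,0,0,0,0,0,0,0,0,0,0,0,0,0]
}}

```text
clock: 20.8
tcp_pos: [0.4939, -0.0099, 0.0131]
tool_rot: [-3.141, 0.01, 0.156]
ft_force: [-11.6, -1.9, 2.3]
finger_gap: 0.0253
grasp_force: 45.0
```

Request:
{"op": "arm_command", "data": {
  "steps": [0.06,0,0,0,0,0,0,0,0,0,0,0,0,0]
}}

```text
clock: 21.0
tcp_pos: [0.4937, -0.0099, 0.0131]
tool_rot: [-3.14, 0.017, 0.156]
ft_force: [-18.5, -2.5, 8.2]
finger_gap: 0.0254
grasp_force: 45.0
```

```bash
python3 meas.py
```

```text
tcp [ 0.4937 -0.0099  0.0131] [-3.14   0.017  0.156] [-18.5  -2.5   8.2] 0.02536313316207957 gauge rel [-0.1168 -0.      0.0131]
pred nose px [[311.0, -42.0], [311.0, 20.0]] mouth,flare px [[311.0, 203.0], [277.0, 151.0], [344.0, 150.0], [262.0, 204.0], [360.0, 204.0]]
```

The blade is firmly against the back stop: more command, no more motion, and the force is up at 18 N. I'll relax the push, release and lift away.

Request:
{"op": "arm_command", "data": {
  "steps": [-0.09,0,0,0,0,0,0,0,0,0,0,0,0,0]
}}

```text
clock: 21.25
tcp_pos: [0.494, -0.0099, 0.0134]
tool_rot: [-3.141, 0.006, 0.156]
ft_force: [-6.5, -1.9, -1.5]
finger_gap: 0.0256
grasp_force: 45.0
```

Request:
{"op": "arm_command", "data": {
  "steps": [0,0,0,0,0,0,0.5,0,0,0,0,0,0,0.5,0,0,0,0,0,0,0.5,0,0,0,0,0,0,0.5,0,0,-0.2,0,0,0,0.5,0,0,-0.6,0,0,0,0.5,0,0,-0.9,0,0,0,0.5,-0.3,0,-0.9,0,0,0,0.5]
}}

```text
clock: 22.05
tcp_pos: [0.4825, -0.0119, 0.1461]
tool_rot: [-3.141, -0.0, 0.156]
ft_force: [0.2, -0.2, 0.3]
finger_gap: 0.0471
grasp_force: 0.0
```

Request:
{"op": "arm_command", "data": {
  "steps": [-0.5,0,-0.9,0,0,0,0.5,-0.5,0,-0.9,0,0,0,0.5,-0.5,0,-0.9,0,0,0,0.5,0,0,0,0,0,0,0.5,0,0,0,0,0,0,0.5]
}}

```text
clock: 22.55
tcp_pos: [0.4108, -0.0236, 0.2777]
tool_rot: [3.14, -0.005, 0.156]
ft_force: [0.1, -0.4, -0.6]
finger_gap: 0.0468
grasp_force: 0.0
```

```bash
python3 meas.py
python3 - <<'E'
from g import *
c=pickle.load(open("w8.pkl","rb"));im=c["image"];h=cv2.cvtColor(im,cv2.COLOR_BGR2HSV)
m=((h[...,0]<14)&(h[...,1]>110)&(h[...,2]>40)&(h[...,2]<150)).astype(np.uint8)
n_,l,st,ce=cv2.connectedComponentsWithStats(m)
rel=lambda u,v,z:(Rg.inv().apply(onz(c,u,v,z)-[g[0],g[1],0])*1e3).round(1)
for i in range(1,n_):
    if st[i,4]>150:
        q=np.argwhere(l==i)[:,::-1].astype(np.float32);b=cv2.boxPoints(cv2.minAreaRect(q));print(st[i],[rel(*p,.056)[:2].tolist() for p in b])
# dial: unwrap around centre, darkest directions
g_=cv2.cvtColor(im,cv2.COLOR_BGR2GRAY);X=K-.010*n
for rr in(.030,.036,.042):
    a=np.arange(-100,101,2);q=proj(c,[X+rr*(np.cos(np.radians(t))*up+np.sin(np.radians(t))*left) for t in a]).astype(np.float32)
    v=cv2.remap(g_,q[:,0].reshape(1,-1),q[:,1].reshape(1,-1),cv2.INTER_LINEAR)[0];print(rr,[(int(t),int(x)) for t,x in zip(a,v) if x<110])
E
```

```text
tcp [ 0.4108 -0.0236  0.2777] [ 3.14  -0.005  0.156] [ 0.1 -0.4 -0.6] 0.046820454414422834 gauge rel [-0.2009 -0.0007  0.2777]
pred nose px [[311.0, -40.0], [311.0, 20.0]] mouth,flare px [[310.0, 85.0], [296.0, 59.0], [324.0, 59.0], [289.0, 83.0], [331.0, 83.0]]
[ 299   90   24   77 1632] [[-87.2, 11.2], [-87.2, -12.3], [-164.2, -12.7], [-164.2, 11.9]]
0.03 [(-100, 0), (-98, 0), (-96, 0), (-94, 0), (-92, 0), (-90, 0), (-88, 0), (-86, 0), (-84, 0), (-82, 0), (-80, 0), (-78, 0), (-76, 0), (-74, 0), (-72, 0), (-70, 0), (-68, 0), (-66, 0), (-64, 0), (-62, 0), (-60, 0), (-58, 0), (-56, 0), (-54, 0), (-52, 0), (-50, 0), (-48, 0), (-46, 0), (-44, 0), (-42, 0), (-40, 0), (-38, 0), (-36, 0), (-34, 0), (-32, 0), (-30, 0), (-28, 0), (-26, 0), (-24, 0), (-22, 0), (-20, 0), (-18, 0), (-16, 0), (-14, 0), (-12, 0), (-10, 0), (-8, 0), (-6, 0), (-4, 0), (-2, 0), (0, 0), (2, 0), (4, 0), (6, 0), (8, 0), (10, 0), (12, 0), (14, 0), (16, 0), (18, 0), (20, 0), (22, 0), (24, 0), (26, 0), (28, 0), (30, 0), (32, 0), (34, 0), (36, 0), (38, 0), (40, 0), (42, 0), (44, 0), (46, 0), (48, 0), (50, 0), (52, 0), (54,
[... 1430 characters left out ...]
(-50, 0), (-48, 0), (-46, 0), (-44, 0), (-42, 0), (-40, 0), (-38, 0), (-36, 0), (-34, 0), (-32, 0), (-30, 0), (-28, 0), (-26, 0), (-24, 0), (-22, 0), (-20, 0), (-18, 0), (-16, 0), (-14, 0), (-12, 0), (-10, 0), (-8, 0), (-6, 0), (-4, 0), (-2, 0), (0, 0), (2, 0), (4, 0), (6, 0), (8, 0), (10, 0), (12, 0), (14, 0), (16, 0), (18, 0), (20, 0), (22, 0), (24, 0), (26, 0), (28, 0), (30, 0), (32, 0), (34, 0), (36, 0), (38, 0), (40, 0), (42, 0), (44, 0), (46, 0), (48, 0), (50, 0), (52, 0), (54, 0), (56, 0), (58, 0), (60, 0), (62, 0), (64, 0), (66, 0), (68, 0), (70, 0), (72, 0), (74, 0), (76, 0), (78, 0), (80, 0), (82, 0), (84, 0), (86, 0), (88, 0), (90, 0), (92, 0), (94, 0), (96, 0), (98, 0), (100, 0)]
```

The grip spans gauge x −164 to −87 mm, against −165 to −85 mm expected when home. Next I'll check the drag pointer numerically, which should have moved 60° to about +15° left of up.

Request:
{"op": "arm_command", "data": {
  "steps": [0.4,0,-0.4,0,0,0,0.5,0.6,0,-0.6,0,0,0,0.5,0.7,0,-0.6,0,0,0,0.5,0.7,0,0,0,0,0,0.5,0.6,0,0,0,0,0,0.5,0,0,0,0,0,0,0.5,0,0,0,0,0,0,0.5]
}}

```text
clock: 23.3
tcp_pos: [0.5584, 0.0001, 0.3519]
tool_rot: [-3.14, 0.007, 0.156]
ft_force: [-0.7, -0.2, -0.4]
finger_gap: 0.0469
grasp_force: 0.0
```

```bash
cat > dial.py <<'E'
from g import *
def dial(c,h):
    g_=cv2.cvtColor(c["image"],cv2.COLOR_BGR2GRAY);X=K+(h-.024)*n
    for rr in(.028,.030,.033,.036,.039,.042):
        a=np.arange(-110,111,2);q=proj(c,[X+rr*(np.cos(np.radians(t))*up+np.sin(np.radians(t))*left) for t in a]).astype(np.float32)
        v=cv2.remap(g_,q[:,0].reshape(1,-1),q[:,1].reshape(1,-1),cv2.INTER_LINEAR)[0].astype(int)
        print(rr,[(int(t),int(x)) for t,x in zip(a,v) if x<np.median(v)*.72])
E
python3 - <<'E'
from dial import *
from plant import *
c=capture("wrist");pickle.dump(c,open("w9.pkl","wb"));print(now()[0],"now");dial(c,.013)
print("w2 (was -56)");dial(pickle.load(open("w2.pkl","rb")),.013)
h=cv2.cvtColor(c["image"],cv2.COLOR_BGR2HSV);print(get_state()["clock"])
E
```

```text
[ 5.57850631e-01 -2.09436142e-05  3.53418346e-01] now
0.028 [(-110, 104), (-108, 104), (-106, 104), (-104, 103), (-102, 104), (-100, 104), (-98, 104), (-96, 103), (-94, 101), (-92, 95), (6, 78), (8, 54), (10, 61), (12, 63), (14, 51), (16, 40), (18, 57), (100, 107), (102, 101), (104, 102), (106, 104), (108, 103), (110, 102)]
0.03 [(-110, 104), (-108, 105), (-106, 104), (-104, 104), (-102, 104), (-100, 104), (-98, 104), (-96, 103), (-94, 108), (6, 111), (8, 55), (10, 58), (12, 67), (14, 55), (16, 41), (18, 46), (94, 108), (96, 101), (98, 102), (100, 103), (102, 104), (104, 104), (106, 104), (108, 102), (110, 103)]
0.033 [(-110, 104), (-108, 104), (-106, 103), (-104, 103), (-102, 103), (-100, 104), (-98, 104), (-96, 102), (-94, 101), (8, 99), (10, 55), (12, 57), (14, 49), (16, 41), (18, 54), (92, 105), (94, 100), (96, 103), (98, 103), (100, 103), (102, 103), (104, 103), (106, 102), (108, 103), (110, 103)]
0.036 [(-110, 103), (-108, 105), (-106, 104), (-104, 104), (-102, 105), (-100, 105), (-98, 104), (-96, 105), (-94, 101), (-78, 96), (-76, 73), (-74, 65), (-72, 65), (-70, 75), (12, 75)
[... 2008 characters left out ...]
 54), (74, 43), (76, 52), (78, 78), (80, 93), (82, 98), (84, 97), (86, 96), (88, 96), (90, 97), (92, 97), (94, 97), (96, 96), (98, 96), (100, 96), (102, 97), (104, 97), (106, 97), (108, 95), (110, 95)]
0.039 [(-52, 84), (-50, 49), (68, 62), (70, 87), (72, 76), (74, 90), (76, 93), (78, 96), (80, 96), (82, 96), (84, 97), (86, 96), (88, 97), (90, 97), (92, 96), (94, 96), (96, 96), (98, 98), (100, 97), (102, 97), (104, 97), (106, 97), (108, 96), (110, 96)]
0.042 [(-66, 87), (-52, 75), (-50, 46), (-48, 98), (76, 107), (78, 95), (80, 97), (82, 97), (84, 97), (86, 97), (88, 97), (90, 97), (92, 96), (94, 97), (96, 96), (98, 96), (100, 97), (102, 98), (104, 98), (106, 98), (108, 99), (110, 97)]
23.35
```

The drag pointer is at about +16°, against 15° expected for 8 mm, and the reading pointer lies beneath it. The blade is home and released, and the arm is clear.

```bash
python3 -c "
from plant import *
print(finish_job())"
```

```text
the job is handed in; nothing more can be done
None
```

The job is done and handed in at about 23 s: the drag pointer was zeroed first, and the check blade is home against the back stop and released, with the drag pointer carried to about 16° left of straight up (15° expected for 8 mm); I viewed 11 pictures, one over the limit of 10.

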